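# Pin the drip tray and hold the carafe lid half turned

## Robot

A 6-joint arm with a two-finger parallel gripper is mounted at the origin on the work surface. World frame = base frame: x ahead of the robot, y to its left, z up, the work surface at z = 0. Lengths are in m, angles in rad, forces in N, time in s.
With the tool pointing down it reaches from about 0.25 to 0.775 m from the base axis. Payload 8.9 kg.
Tool frame: the origin (TCP) lies midway between the tips of the shut fingers; the grasp point (between the pads) lies 19 mm behind it (r.hold_point_z is the distance from the TCP to the grasp point, in m); y points along the fingers, x is the direction in which the jaws open and shut, and the axes are right-handed (so a half turn about y gives the same grasp; the last joint's range is limited). The gripper opens to 85 mm and grips with 20 to 120 N. Pads are 22 mm wide; open, the fingers measure 114 mm over their backs; the gripper's body (76 mm by 85 mm) begins 54 mm behind the grasp point. The pads swing forward as they close: fully open they stand 13 mm farther back than shut.
Start: joints at [-1.412, 0.291, -0.153, 1.127, 0, 1.431], TCP at [0.154, -0.502, 0.199] pointing down, gripper open.
Joint ranges: [-2.52, 2.52], [-0.91, 1.74], [-1.3, 1.37], [-1.96, 2.02], [-1.52, 1.47], [-3.14, 3.14]. Speed limits (rad/s): [2.22, 2.22, 2.79, 3.14, 3.14, 3.14].

## Interface

Orientations are given as a unit quaternion [w, x, y, z].
In Python, from bench import r gives the robot as it stands. The module is installed in compiled form; this text tells all that it offers.
- The arm moves only by the tool arm_command, never from a script. Its argument "moves" is a list of rows, each a list of 2 entries, a list of its own where there are three numbers: the shift along the tool's x, y, z in mm, then the turn about the tool's y in degrees. In form: [[[tx, ty, tz], twist], ...]. A call has 1 to 5 rows; each row shifts and turns the commanded pose from where the row before left it, along the tool's axes as they then stand; what a row does not reach is not made up. A row lasts 1/8 s, in which the tool goes at most 62.5 mm and 10.7 degrees, less where a joint would pass 70% of its speed; a pose out of reach is approached as far as the arm can. A call is refused whole if a number of a shift passes 62.5 or a number of a turn 10.7, either way. A call with a gripper value outside its range is refused whole. "gripper" is the finger opening in mm, from 0 to 85.4, set as the call begins (left out, the last holds). The fingers move at their own pace and stop on an object; "squeeze" is the grip in N (left out, the last holds). Time passes only in rows, so rows that do not move let the fingers close. It gives the time, the measured TCP pose, the force and the opening at its end, in the units of the state.
- r.read_state(): the state, without advancing time (a new reading comes with each control period).
- r.snapshot(name): name is "scene" or "side" or "wrist"; returns a dict with "pixels" (420x560x3 uint8, red, green, blue), "range_z" (420x560 float32, m along the optical axis (not along the pixel's ray), 0 where there is no reading), "K" (3x3 intrinsics, pixels), "view" (4x4, takes a point from world to camera coordinates); the wrist camera has in their place "tool_from_camera" (4x4, takes a point from camera to tool coordinates, whose origin is the TCP and whose axes are the tool frame's). Camera axes: x right, y down, z forward; pixel columns grow to the right and rows downward; lengths in m; the calibration is good to about 2 mm. A picture is of the moment at which its call begins: read the wrist's pose just before it.
- r.hand_in(): hands the job in, once; it reports no verdict.
The state is a dict: "t": time; "q": joint angles; "qvel": joint speeds; "joint_efforts": joint torques, N m; "position": TCP position; "tool_rot": TCP orientation; "force": force on the tool from outside, world axes, zero at the start; "torque": the same for the moment, N m; "grip_width": finger opening in m.
Only numpy, scipy, OpenCV 4.12 (cv2) and the standard library are available. Lean on these libraries where they do the work, as an engineer would, in place of code of your own. Each camera call takes 0.05 s, during which the arm holds its last target.

## Task

First lock the pull-out drip tray by dropping the loose steel pin all the way down through the hole in the dock's tab and the tray's tongue below it. Then put the twist lid into the carafe's collar, lugs down through the slots until it lies flat, and turn it clockwise half of the way to the lock, so that its grip bar points at the two raised ribs on the collar; never let it go on to the lock click. Finish while still gripping the lid and holding it there against its spring, with the pin still home and everything else on the counter left where it was.

Things in the scene. Friction and masses are not known exactly. Their poses are not given: they have to be found in the camera images.
- pin_grip (a point): Loose steel retaining pin, upright in a pale wood block (60 x 60 x 50 mm tall). Point: centre of its round grip knob (16 mm diameter, 34 tall), z up. Under the knob a flange 22 mm across, 4 thick, then a 10 mm shank 40 long with tapered tip, 61 mm below the point. It starts with the flange on the block, shank in the block's hole: lift 45 mm to clear. About 60 g.
- pin_hole (a point): Centre of the top mouth of the vertical 13 mm pin hole, right of the drip tray seen from the robot: a fixed steel tab, 50 x 50 x 8 mm, top 48 mm above the counter; 6 mm under it the tray's 8 mm tongue with the same hole, in line. z up, -x the way the tray pulls out. Carafe axis at +35 mm x, +147 mm y. Pin home: flange on the tab, knob centre 21 mm above the point.
- lid_grip (a point): Loose grey plastic twist lid with a black grip bar, lying on a round white ceramic rest (112 mm across, 12 high). Point: centre of the bar, 62 mm long (lid x), 14 wide (y), 30 tall; z up. Under the bar a disc 78 mm across, 5 thick, its top 15 mm below the point; under that a plug, 58 mm diameter, to 32 mm below the point. About 110 g.
- lid: The same lid; origin at the centre of the plug's underside, 32 mm below the bar's centre, same axes. At the plug's foot two lugs (18 mm wide, 5 thick) stick out to 36.5 mm from the axis along +x and -x, in line with the bar. Turned half round the lid is the same.
- collar (a point): Centre of the fixed glass carafe's mouth, at the top face of its steel collar (92 mm across, 132 mm above the counter); z up, carafe handle at +x. An inward lip (5 mm thick, opening 66 mm) has two slots 23 mm wide at +x and -x for the lid's lugs. The lid goes straight down, bar along this x, until its disc lies on the collar: bar centre then 20 mm above the point.
- half_mark (a point): Top of one of the two ribs, 43.5 mm from the carafe's axis and 5 mm above the collar's top; axes as the collar. The inserted lid turns clockwise from above (bar from x towards -y), lugs under the lip. Two ribs on the collar's rim, 5 mm high, opposite each other, 0.77 rad (44 degrees) clockwise of the slots, mark half-way: there the bar points at them.
- turn_ring (a joint): Sprung ring in the collar, pushed round by the lid's lugs; rad, 0 at rest, growing as the lid turns clockwise. The lugs meet it 0.07 rad past the slots, so the bar's clockwise angle from the slots is this + 0.07. Its spring (0.04 N m at rest, 0.10 half-way) turns ring and lid back when let go. The lock clicks at 1.4; half-way is 0.70.
- tray (a joint): Pull-out drip tray, m; 0 = pushed home, where it starts, growing as it comes out towards the robot (about 3 N of friction).
- mug: Bystander: brushed steel mug, 76 mm across, 85 mm tall; origin at its underside. Leave it alone.
- funnel: Bystander: yellow plastic funnel standing mouth down, 96 mm across, 85 mm tall; origin at its underside. Leave it alone.
- tin: Bystander: plain closed aluminium tin, 74 mm across, 90 mm tall; origin at its underside. Leave it alone.
- glass: Bystander: empty drinking glass, 68 mm across, 85 mm tall; origin at its underside. Leave it alone.
- spoon: Bystander: steel spoon lying flat, 130 mm long; origin at its underside. Leave it alone.
- dripper: Bystander: small aluminium coffee dripper with a wide foot flange, 84 mm across, 55 mm tall; origin at its underside. Leave it alone.
Things that resemble listed ones, but are neither listed nor needed, are in the scene too. Leave any green or yellow look-alike of the lid alone.

How it is judged:
On the way, in this order (a step that is already met when the one before it is completed fails the run):
1. the pin is fully home through tab and tongue (horizontal distance between pin_grip and pin_hole below 0.007 m and z of pin_grip in the frame of pin_hole between 0.015 and 0.025 m and angle between pin_grip's own z axis and vertical below 0.15 rad), for 0.2 s.
2. the lid lies flat in the collar, its lugs through the slots (horizontal distance between lid_grip and collar below 0.006 m and z of lid_grip in the frame of collar between 0.015 and 0.0245 m and angle between lid_grip's own z axis and vertical below 0.1 rad), for 0.2 s.
At the end, for the whole second after the job is handed in: Pin flange down on the tab (within 7 mm of the hole axis, knob centre 15 to 25 mm above it), tray home within 5 mm, lid flat in the collar (within 6 mm, bar centre 15 to 24.5 mm above it), sprung ring held at 0.5 to 0.9 rad, fingers pressing the lid with over 1 N (all of step 1 and all of step 2 and value of joint turn_ring between 0.5 and 0.9 rad and contact force between the fingers and lid above 1 N and value of joint tray below 0.005 m); the arm keeps its last pose, push and grip.
It fails at once if the lid is turned on to the lock click (ring at 1.4 rad) (value of joint turn_ring above 1.39 rad).
It fails at once if a bystander is moved by more than 30 mm (distance of any of mug, funnel, tin, glass, spoon, dripper from where it was at the start of the episode above 0.03 m).
It also fails if it takes over 64 s, if anything falls off the work surface, if the arm or the gripper's body presses on something with over 40 N, if the wrist force passes 120 N, or if a joint passes its speed limit or range.

## Working session

There is one attempt and no reset: what is moved stays moved. The work goes in short steps, Python scripts to look and compute and a tool call to move; the robot and the scene stay as the last step left them, time stands still between calls to the robot, and variables do not carry over. Pictures are saved under pics/ and viewed, and the job is handed in when it is done.

Besides the shell and the picture viewer there is one more tool, called after ">>>" as a command line: name --argument value ..., lists and objects as JSON in quotes. arm_command: Moves the arm, as the interface text tells. Its arguments: {"type":"object","properties":{"moves":{"type":"array","items":{"type":"array"}},"gripper":{"type":"number"},"squeeze":{"type":"number"}},"required":["moves"]}

```bash
mkdir -p pics; cat > h.py <<'E'
import numpy as np, cv2
from bench import r
def save(n,im): cv2.imwrite(f'pics/{n}.png',cv2.cvtColor(im,cv2.COLOR_RGB2BGR))
def pts(s,cam2world):
    K=s['K'];z=s['range_z'];h,w=z.shape
    u,v=np.meshgrid(np.arange(w),np.arange(h))
    P=np.stack([(u-K[0,2])/K[0,0]*z,(v-K[1,2])/K[1,1]*z,z,np.ones_like(z)],-1)
    return (P@cam2world.T)[...,:3]
E
python3 - <<'E'
from h import *
print(r.read_state(), r.hold_point_z)
for n in ['scene','side']:
    s=r.snapshot(n); save(n+'0',s['pixels']); np.savez(n+'0.npz',**s); print(n,s['K'],s['view'])
st=r.read_state(); s=r.snapshot('wrist'); save('wrist0',s['pixels']);np.savez('wrist0.npz',**s); print(s['K'],s['tool_from_camera'])
E
```

```text
{'t': 0.0, 'q': array([-1.41230939e+00,  2.91246111e-01, -1.54118128e-01,  1.12667700e+00,
       -1.09000576e-05,  1.43149814e+00]), 'qvel': array([ 0.00053874, -0.00088191,  0.00052859, -0.00033293, -0.00025857,
        0.00013065]), 'joint_efforts': array([-1.15804418e-03, -5.37142038e+01,  3.31371224e+01,  1.61548716e-02,
       -3.36866560e-04, -1.12140910e-05]), 'position': array([ 0.15396394, -0.50143249,  0.19835313]), 'tool_rot': array([ 0.56894487, -0.56833391,  0.42061328, -0.41997948]), 'force': array([-0.29306676,  0.64655076,  0.65601149]), 'torque': array([ 0.0036442 , -0.02961578, -0.01863055]), 'grip_width': 0.08562259850901721} 0.0187
scene [[463.11371573   0.         279.95927367]
 [  0.         463.11371573 203.53014279]
 [  0.           0.           1.        ]] [[ 0.82944508  0.55855761 -0.00585288 -0.45315051]
 [ 0.32672177 -0.49361967 -0.80597302 -0.0664474 ]
 [-0.45307146  0.66659809 -0.59192334  1.76344818]
 [ 0.          0.          0.          1.        ]]
side [[495.58754007   0.         279.52477777]
 [  0.         495.58754007 213.4279395 ]
 [  0.           0.           1.        ]] [[-0.79909489 -0.60091319  0.01872658  0.43962654]
 [-0.46089067  0.59229743 -0.66088088  0.28665373]
 [ 0.38604033 -0.53673745 -0.75025714  1.4534305 ]
 [ 0.          0.          0.          1.        ]]
[[370.25366981   0.         277.69237425]
 [  0.         370.25366981 210.63071906]
 [  0.           0.           1.        ]] [[ 9.99999574e-01  8.86853201e-04  2.54633461e-04  6.36976162e-04]
 [ 2.46691986e-05 -3.01569611e-01  9.53444162e-01 -1.75673132e-01]
 [ 9.22354721e-04 -9.53443749e-01 -3.01569504e-01  7.67047425e-02]
 [ 0.00000000e+00  0.00000000e+00  0.00000000e+00  1.00000000e+00]]
```

View pics/scene0.png

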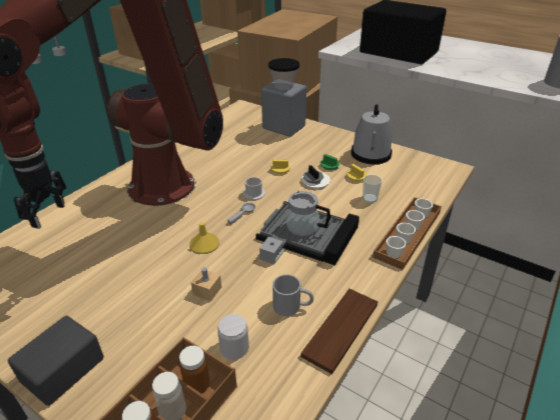

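View pics/side0.png

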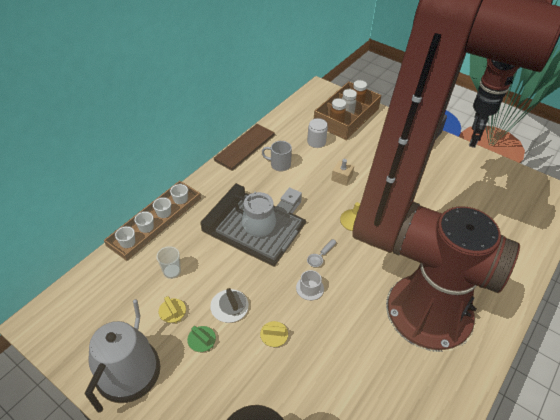

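View pics/wrist0.png

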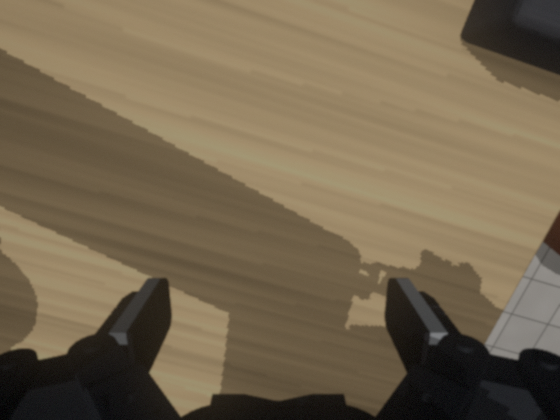

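```bash
python3 - <<'E'
from h import *
a=cv2.imread('pics/scene0.png');b=cv2.imread('pics/side0.png')
c=lambda im,x,y,w,h,f:cv2.resize(im[y:y+h,x:x+w],None,fx=f,fy=f,interpolation=cv2.INTER_CUBIC)
cv2.imwrite('pics/c1.png',np.hstack([c(a,180,150,200,150,4)]))
cv2.imwrite('pics/c2.png',c(b,190,150,180,150,4)); cv2.imwrite('pics/c3.png',c(b,150,255,150,110,5))
for n in ['scene','side']:
    s=np.load(n+'0.npz'); P=pts(s,np.linalg.inv(s['view'])); 
    L={'scene':dict(pin=(206,270),block=(203,284),lid=(314,174),tab=(272,243),coll=(303,202),funnel=(203,240),mug=(286,290)),'side':dict(pin=(344,163),lid=(233,300),tab=(290,198),coll=(259,205))}[n]
    for k,(u,v) in L.items(): print(n,k,P[v,u].round(3))
E
```

```text
scene pin [ 0.508 -0.308  0.084]
scene block [ 0.511 -0.329  0.049]
scene lid [0.481 0.326 0.05 ]
scene tab [ 0.57  -0.079  0.046]
scene coll [0.587 0.072 0.118]
scene funnel [ 0.376 -0.178  0.037]
scene mug [ 0.704 -0.203  0.028]
side pin [ 0.498 -0.307  0.081]
side lid [0.453 0.349 0.062]
side tab [ 0.564 -0.076  0.051]
side coll [0.59  0.058 0.115]
```

View pics/c1.png

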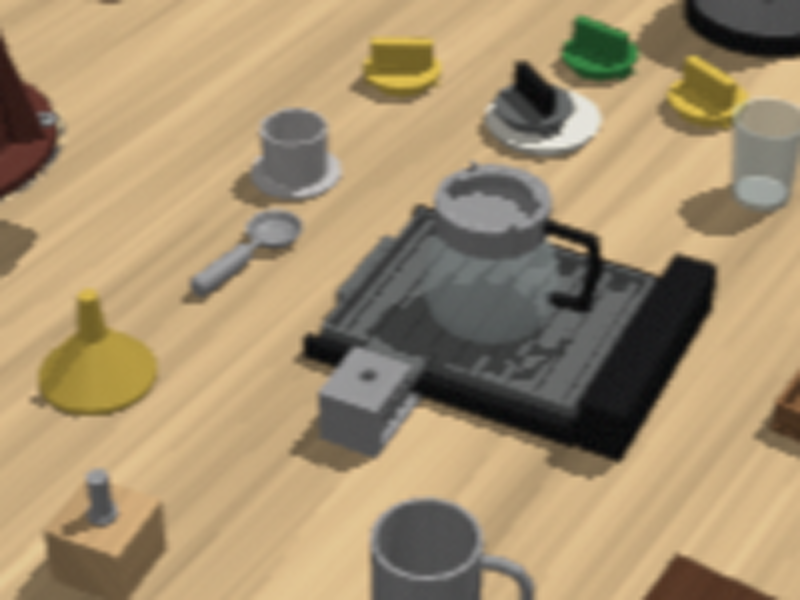

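View pics/c2.png

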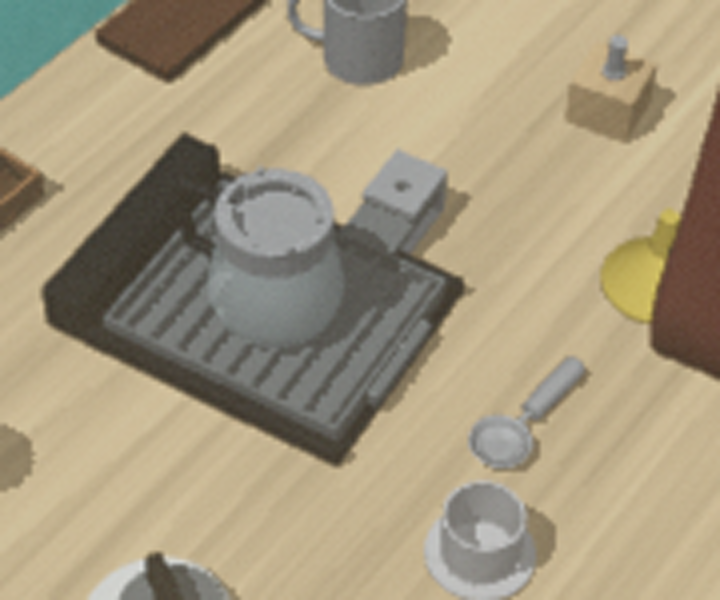

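View pics/c3.png

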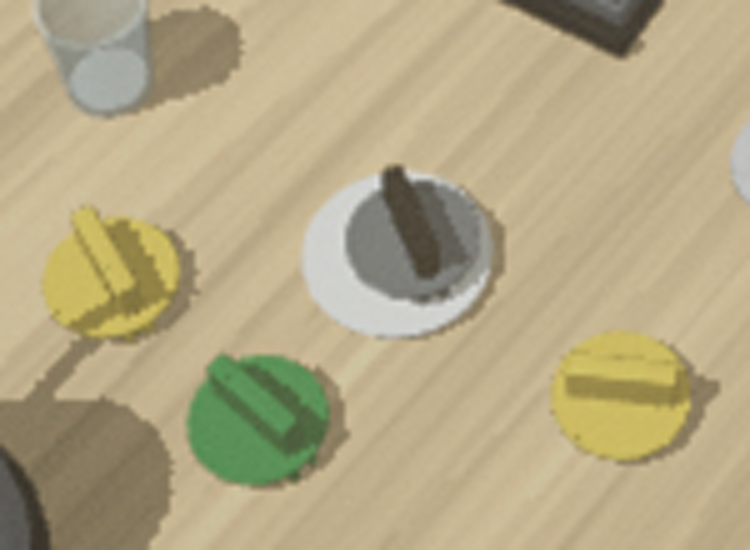

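```bash
python3 - <<'E'
from h import *
from scipy.spatial.transform import Rotation as R
st=r.read_state(); w,x,y,z=st['tool_rot']; print(R.from_quat([x,y,z,w]).as_matrix().round(3))
for n in ['scene','side']:
    s=np.load(n+'0.npz'); P=pts(s,np.linalg.inv(s['view'])); I=s['pixels'].astype(int)
    def near(c,rad,z0,z1): return (np.hypot(P[...,0]-c[0],P[...,1]-c[1])<rad)&(P[...,2]>z0)&(P[...,2]<z1)
    m=near((.505,-.308),.03,.062,.10); q=P[m]; print(n,'knob',m.sum(),q.mean(0).round(4),q.min(0).round(4),q.max(0).round(4))
    m=near((.505,-.325),.05,.045,.056); q=P[m][:,:2].astype(np.float32); print(' block',m.sum(),cv2.minAreaRect(q))
    m=near((.567,-.078),.045,.044,.053); q=P[m][:,:2].astype(np.float32); print(' tab',m.sum(),cv2.minAreaRect(q))
    m=near((.587,.066),.065,.125,.145); q=P[m]; print(' collar',m.sum(),q.mean(0).round(4),cv2.minEnclosingCircle(q[:,:2].astype(np.float32)))
    m=near((.465,.335),.05,.05,.07)&(I.max(-1)<90); q=P[m]; print(' bar',m.sum(),q.mean(0).round(4),cv2.minAreaRect(q[:,:2].astype(np.float32)))
    # any tall things
    t=(P[...,2]>.03)&(P[...,2]<.3)&(s['range_z']>0)&(P[...,0]>.1)&(P[...,0]<.75)&(abs(P[...,1])<.7)
    g={}
    for p in P[t]:
        k=(round(p[0]/.05)*5,round(p[1]/.05)*5); g[k]=max(g.get(k,0),p[2])
    print(sorted((k,round(float(v)*1000)) for k,v in g.items()))
E
```

```text
[[ 0.293 -0.     0.956]
 [-0.956  0.001  0.293]
 [-0.001 -1.     0.   ]]
scene knob 58 [ 0.5038 -0.3128  0.0795] [ 0.4922 -0.3194  0.0622] [ 0.5113 -0.3021  0.0903]
 block 314 ((0.5028387904167175, -0.3108518123626709), (0.06454868614673615, 0.06430239230394363), 6.701714992523193)
 tab 217 ((0.5707190036773682, -0.08898903429508209), (0.0530589334666729, 0.0648219883441925), 6.566765308380127)
 collar 275 [0.5911 0.0625 0.1318] ((0.5952160954475403, 0.07167354971170425), 0.056302230805158615)
 bar 48 [0.4702 0.3365 0.0569] ((0.46746891736984253, 0.3385826051235199), (0.01796075515449047, 0.054744984954595566), 65.06028747558594)
[((10, -45), 298), ((10, -5), 300), ((10, 5), 30), ((10, 60), 299), ((10, 65), 205), ((15, -60), 297), ((15, -55), 300), ((15, -45), 300), ((15, -5), 300), ((15, 0), 244), ((15, 60), 300), ((15, 65), 300), ((15, 70), 264), ((20, -55), 300), ((20, -5), 300), ((20, 0), 253), ((20, 60), 298), ((20, 65), 299), ((20, 70), 296), ((25, -5), 300), ((25, 0), 300), ((25, 5), 300), ((25, 10), 300), ((30, -70), 89), ((30, -65), 89), ((30, 10), 56), ((30, 15), 58), ((30,
[... 3711 characters left out ...]
 65), 180), ((60, 70), 180), ((65, -70), 120), ((65, -65), 124), ((65, -60), 124), ((65, -55), 122), ((65, -50), 119), ((65, -45), 100), ((65, -40), 100), ((65, 5), 138), ((65, 10), 135), ((65, 15), 34), ((65, 35), 94), ((65, 40), 89), ((70, -70), 122), ((70, -65), 123), ((70, -60), 125), ((70, -55), 126), ((70, -50), 125), ((70, -45), 98), ((70, -40), 97), ((70, -25), 93), ((70, -20), 91), ((70, 0), 57), ((70, 5), 61), ((70, 10), 108), ((70, 15), 57), ((70, 20), 57), ((70, 35), 91), ((70, 40), 90), ((75, -70), 49), ((75, -65), 71), ((75, -60), 67), ((75, -50), 76), ((75, -25), 94), ((75, -20), 90), ((75, 0), 61), ((75, 5), 57), ((75, 10), 59), ((75, 15), 58), ((75, 20), 53), ((75, 35), 89)]
```

>>> arm_command --moves '[[[-11,0,50],0],[[-12,0,55],0],[[-12,0,56],0],[[-12,0,56],0],[[-12,0,56],0]]' --gripper 85 --squeeze 40

```text
t: 0.78
position: [0.3991, -0.3642, 0.1988]
tool_rot: [-0.569, 0.569, -0.42, 0.42]
force: [1.0, -1.5, 0.3]
grip_width: 0.085
```

```bash
cat >> h.py <<'E'
from scipy.spatial.transform import Rotation as Rn
def pose(st=None):
    st=st or r.read_state(); w,x,y,z=st['tool_rot']; T=np.eye(4); T[:3,:3]=Rn.from_quat([x,y,z,w]).as_matrix(); T[:3,3]=st['position']; return T
def wrist(name):
    T=pose(); s=r.snapshot('wrist'); save(name,s['pixels']); C=T@s['tool_from_camera']; return s,C,T
def cast(K,C,uv,z):
    d=C[:3,:3]@np.array([(uv[0]-K[0,2])/K[0,0],(uv[1]-K[1,2])/K[1,1],1]); o=C[:3,3]; return o+d*(z-o[2])/d[2]
def rel(T,p): return (T[:3,:3].T@(np.asarray(p)-T[:3,3])*1000).round(1)
E
python3 -c "
from h import *
st=r.read_state();print(st['t'],st['position'],st['q']); print(rel(pose(),[.502,-.311,.071]))"
```

```text
0.775 [ 0.39914453 -0.36422472  0.19882594] [-8.74981432e-01  3.19964336e-01 -1.12370208e-01  1.13849873e+00
 -4.50497749e-05  1.96892935e+00]
[-20.7 127.8 113.9]
```

>>> arm_command --moves '[[[-8,10,45],0],[[-8,20,45],0],[[-5,20,24],0],[[0,0,0],0]]'

```text
t: 1.27
position: [0.5007, -0.31, 0.147]
tool_rot: [0.569, -0.569, 0.421, -0.418]
force: [0.1, -0.2, -0.0]
grip_width: 0.0852
```

```bash
python3 -c "
from h import *
s,C,T=wrist('w1'); np.savez('w1.npz',C=C,T=T,**s);print(T[:3,3])"
```

```text
[ 0.50065925 -0.31002467  0.14697747]
```

View pics/w1.png

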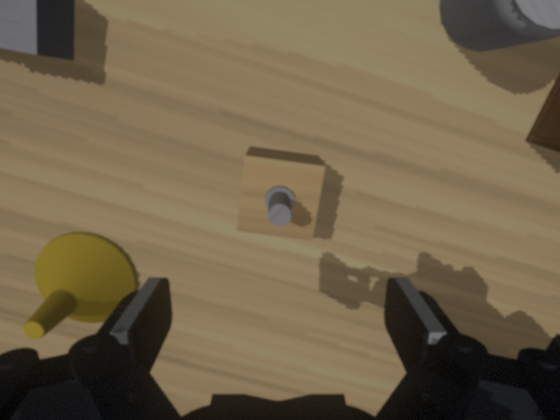

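```bash
python3 -c "
from h import *
s=np.load('w1.npz');I=cv2.imread('pics/w1.png');cv2.imwrite('pics/w1c.png',cv2.resize(I[140:250,220:340],None,fx=6,fy=5.4,interpolation=3)[:600])
for uv,z in [((279,213),.088),((280,194),.054)]:
  p=cast(s['K'],s['C'],uv,z);print(p,rel(s['T'],p))"
```

```text
[ 0.50176468 -0.31114794  0.088     ] [ 1.6 59.   0.8]
[ 0.50574393 -0.31070928  0.054     ] [ 2.4 93.   4.8]
```

View pics/w1c.png

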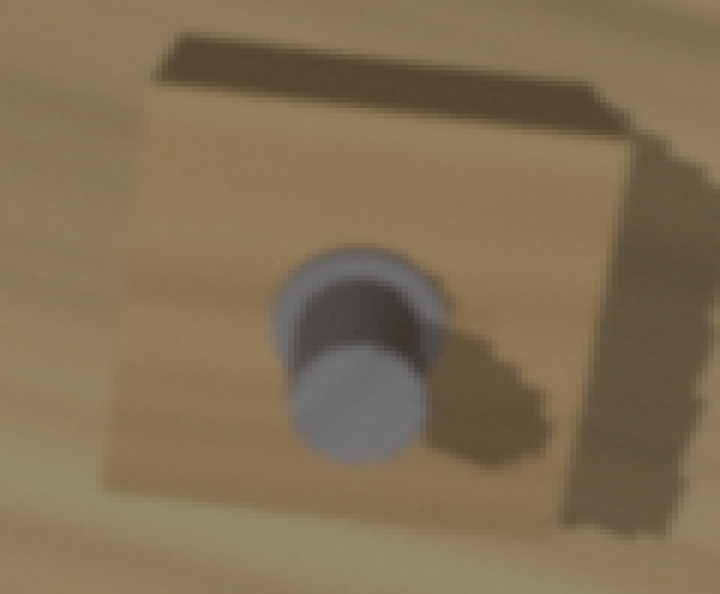

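>>> arm_command --moves '[[[2,30,1],0],[[0,30,0],0],[[0,27,0],0],[[0,0,0],0]]' --gripper 50

```text
t: 1.82
position: [0.5002, -0.3135, 0.0611]
tool_rot: [-0.568, 0.568, -0.422, 0.42]
force: [-0.5, -0.2, 0.9]
grip_width: 0.0502
```

>>> arm_command --moves '[[[0,0,0],0],[[0,0,0],0],[[0,0,0],0],[[0,0,0],0]]' --gripper 5 --squeeze 60

```text
t: 2.33
position: [0.5023, -0.3136, 0.0624]
tool_rot: [-0.569, 0.569, -0.42, 0.421]
force: [0.8, 0.5, 0.4]
grip_width: 0.0053
```

```bash
python3 -c "
from h import *
s,C,T=wrist('w2');print(T, r.read_state()['grip_width'])"
```

```text
[[ 2.93457702e-01  5.08596418e-04  9.55971924e-01  5.02295571e-01]
 [-9.55971882e-01 -4.52808693e-04  2.93457930e-01 -3.13617995e-01]
 [ 5.82124049e-04 -9.99999768e-01  3.53323676e-04  6.23611001e-02]
 [ 0.00000000e+00  0.00000000e+00  0.00000000e+00  1.00000000e+00]] 0.005077231015212848
```

View pics/w2.png

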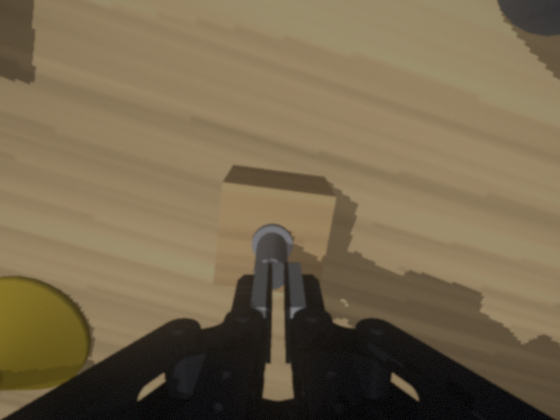

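```bash
python3 -c "
from h import *
s,C,T=wrist('w3')
K=s['K'];M=np.linalg.inv(s['tool_from_camera'])
for p in [(0,0,0),(0,-.019,0),(0,-.019,.011),(0,.0,.011)]:
  c=M@np.array([*p,1]);print(p,(K@c[:3]/c[2])[:2],c[2])
P=pts(s,C)
for v in range(235,300,6): print(v,[tuple((P[v,u]*1000).round(0)) for u in (262,273,280,296)])
I=cv2.imread('pics/w3.png');cv2.imwrite('pics/w3c.png',cv2.resize(I[160:340,180:370],None,fx=4,fy=3.3,interpolation=3))"
```

```text
(0, 0, 0) [276.32447823 249.77977743] 0.19062526784196987
(0, -0.019, 0) [276.17982841 266.18859083] 0.1725098210251758
(0, -0.019, 0.011) [276.17235829 244.32664502] 0.1691925706559264
(0, 0.0, 0.011) [276.32029235 229.74160178] 0.18730801747272047
235 [(np.float64(505.0), np.float64(-305.0), np.float64(54.0)), (np.float64(509.0), np.float64(-310.0), np.float64(62.0)), (np.float64(509.0), np.float64(-314.0), np.float64(57.0)), (np.float64(509.0), np.float64(-323.0), np.float64(51.0))]
241 [(np.float64(505.0), np.float64(-305.0), np.float64(64.0)), (np.float64(509.0), np.float64(-310.0), np.float64(68.0)), (np.float64(509.0), np.float64(-313.0), np.float64(66.0)), (np.float64(506.0), np.float64(-324.0), np.float64(51.0))]
247 [(np.float64(506.0), np.float64(-305.0), np.float64(72.0)), (np.float64(509.0), np.float64(-310.0), np.float64(76.0)), (np.float64(509.0), np.float64(-313.0), np.float64(73.0)), (np.float64(502.0), np.float64(-325.0), np.float64(51.0))]
253 [(np.float64(506.0), np.float64(-305.0), np.float64(79.0)), (np.float64(509.0), np.float64(-310.0), np.float64(83.0)), (np.
[... 1110 characters left out ...]
p.float64(-306.0), np.float64(116.0)), (np.float64(497.0), np.float64(-314.0), np.float64(88.0)), (np.float64(498.0), np.float64(-317.0), np.float64(89.0)), (np.float64(514.0), np.float64(-318.0), np.float64(116.0))]
289 [(np.float64(510.0), np.float64(-306.0), np.float64(120.0)), (np.float64(495.0), np.float64(-314.0), np.float64(89.0)), (np.float64(475.0), np.float64(-324.0), np.float64(52.0)), (np.float64(514.0), np.float64(-317.0), np.float64(121.0))]
295 [(np.float64(511.0), np.float64(-306.0), np.float64(126.0)), (np.float64(441.0), np.float64(-329.0), np.float64(0.0)), (np.float64(444.0), np.float64(-334.0), np.float64(1.0)), (np.float64(514.0), np.float64(-317.0), np.float64(124.0))]
```

View pics/w3c.png

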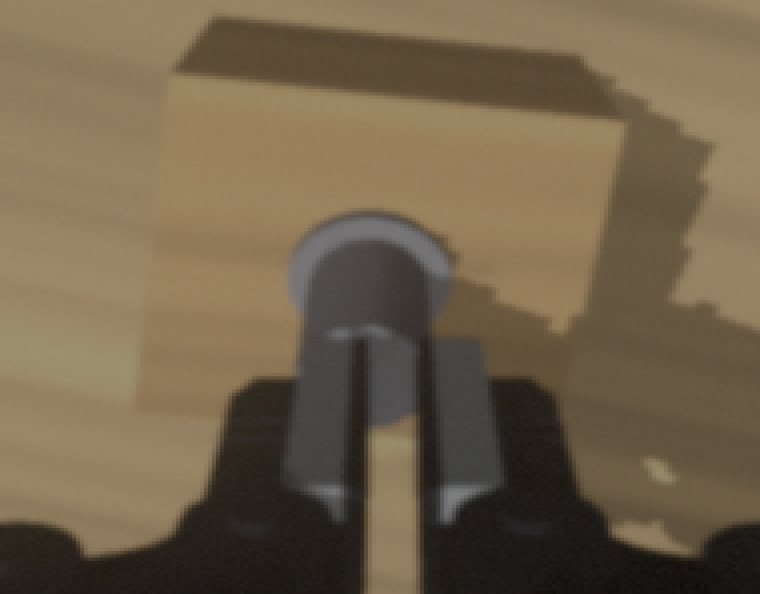

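```bash
python3 -c "
from h import *
s=r.snapshot('scene'); a=s['pixels'];save('s3',cv2.resize(a[190:310,130:290],None,fx=5,fy=5,interpolation=3))
P=pts(s,np.linalg.inv(s['view']))
K=s['K'];T=pose()
for p in [(0,0,0),(0,-.019,0),(0,-.04,0)]:
  c=s['view']@T@np.array([*p,1]);u=(K@c[:3]/c[2])[:2];print(p,u,(u-[130,190])*5)
"
```

```text
(0, 0, 0) [203.83405133 276.16319755] [369.17025663 430.81598774]
(0, -0.019, 0) [203.12436834 271.25674646] [365.6218417 406.2837323]
(0, -0.04, 0) [202.32532132 265.73246984] [361.6266066 378.6623492]
```

View pics/s3.png

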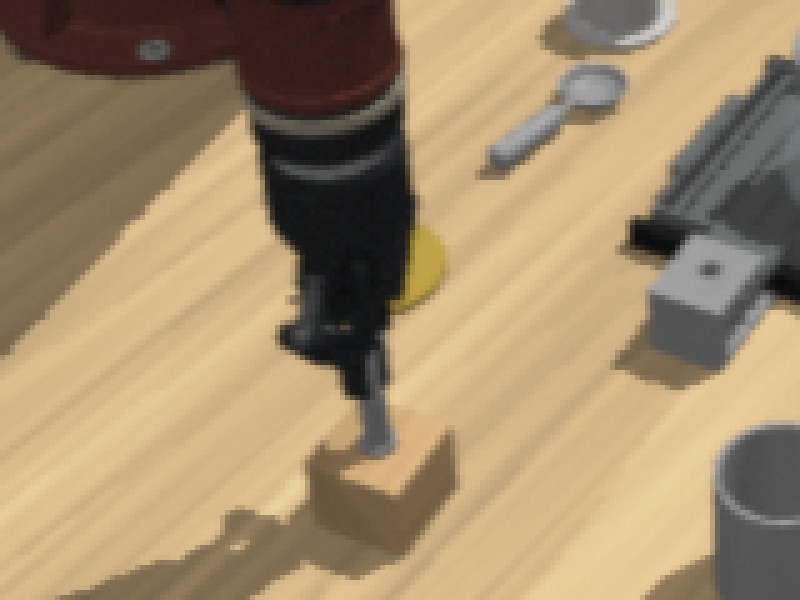

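>>> arm_command --moves '[[[0,0,0],0],[[0,0,0],0],[[-2,0,0],0],[[0,10,0],0],[[0,0,0],0]]' --gripper 40

```text
t: 3.1
position: [0.5008, -0.311, 0.0508]
tool_rot: [0.569, -0.569, 0.421, -0.42]
force: [1.1, 0.2, -0.3]
grip_width: 0.0402
```

```bash
python3 -c "
from h import *
s,C,T=wrist('w4');print(T[:3,3], r.read_state()['force'])
P=pts(s,C)
PT=(P-T[:3,3])@T[:3,:3]
m=(np.abs(PT[...,0])<.05)&(PT[...,1]<-.005)&(PT[...,1]>-.06)&(PT[...,2]>.0)&(PT[...,2]<.016)&(s['range_z']>0)&(P[...,2]>.03)
for sg in (-1,1):
  mm=m&(PT[...,0]*sg>.012); q=PT[mm]; print(sg,mm.sum(),np.percentile(q,[0,1,5,50,95,100],axis=0).round(4))
"
```

```text
[ 0.50080577 -0.31097277  0.05079066] [-0.07953709  0.2161504  -0.67832518]
-1 1063 [[-0.0332 -0.06    0.    ]
 [-0.0328 -0.0598  0.0003]
 [-0.032  -0.059   0.0021]
 [-0.0233 -0.0504  0.0079]
 [-0.0193 -0.0391  0.0108]
 [-0.0191 -0.0337  0.0115]]
1 1070 [[ 0.0204 -0.06    0.    ]
 [ 0.0205 -0.0598  0.0005]
 [ 0.0205 -0.0593  0.0022]
 [ 0.0246 -0.0505  0.0081]
 [ 0.0333 -0.039   0.0109]
 [ 0.0344 -0.0347  0.0113]]
```

View pics/w4.png

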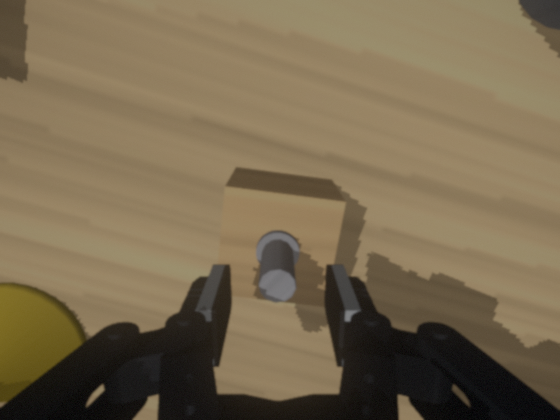

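>>> arm_command --moves '[[[0,9,1],0],[[0,9,0],0],[[0,8,0],0],[[0,0,0],0]]'

```text
t: 3.65
position: [0.5019, -0.3108, 0.025]
tool_rot: [0.569, -0.569, 0.421, -0.42]
force: [-0.6, 0.1, 0.0]
grip_width: 0.0402
```

```bash
python3 -c "
from h import *
s,C,T=wrist('w5');print(T[:3,3], r.read_state()['force'])"
```

```text
[ 0.50186518 -0.31084566  0.02497725] [-0.43367799  0.41380726  0.09975388]
```

View pics/w5.png

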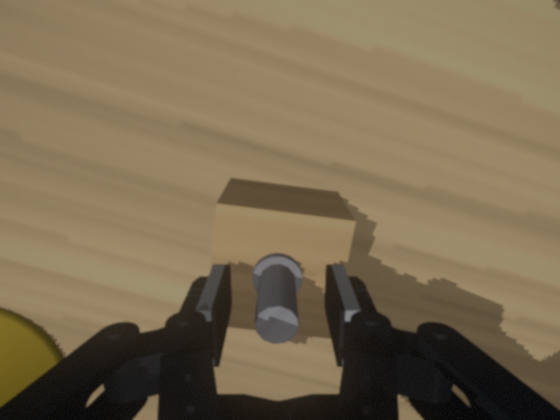

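>>> arm_command --moves '[[[0,0,0],0],[[0,0,0],0],[[0,0,0],0]]' --gripper 5 --squeeze 80

```text
t: 4.08
position: [0.5028, -0.3115, 0.0264]
tool_rot: [-0.569, 0.569, -0.42, 0.421]
force: [-0.5, 0.6, 4.0]
grip_width: 0.0137
```

```bash
python3 -c "
from h import *
s,C,T=wrist('w6');print(T[:3,3], r.read_state()['force'])"
```

```text
[ 0.50277933 -0.31151963  0.02644017] [-0.83869541  0.72669217  5.38536683]
```

View pics/w6.png

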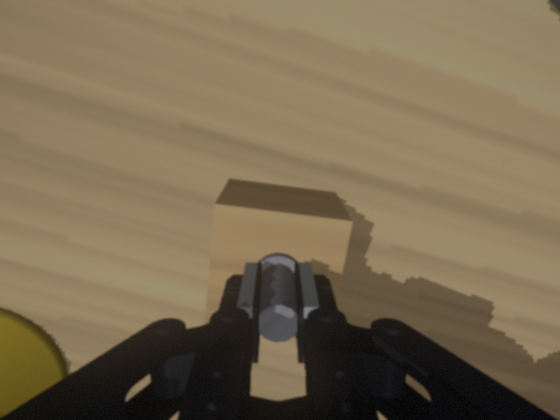

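>>> arm_command --moves '[[[0,-20,0],0],[[0,-35,0],0],[[0,-30,0],0],[[0,0,0],0]]'

```text
t: 4.62
position: [0.5038, -0.3123, 0.1131]
tool_rot: [-0.569, 0.569, -0.419, 0.422]
force: [0.2, -0.6, -0.9]
grip_width: 0.0137
```

```bash
python3 -c "
from h import *
for n,uv in [('scene',(272.5,244)),('side',(290.5,196.5))]:
  s=np.load(n+'0.npz');p=cast(s['K'],np.linalg.inv(s['view']),uv,.048);print(n,p,rel(pose(),p))
s,C,T=wrist('w7');print(T[:3,3], r.read_state()['force'],r.read_state()['grip_width'],r.read_state()['q'])"
```

```text
scene [ 0.57527415 -0.08339207  0.048     ] [-198.    64.7  135.4]
side [ 0.56857714 -0.08500893  0.048     ] [-198.5   64.7  128.5]
[ 0.50375031 -0.31227635  0.11306902] [ 0.33315597  0.11002877 -1.55141628] 0.013618646980638652 [-6.78282367e-01  4.73577903e-01 -1.15114603e-01  9.80530145e-01
  1.39058986e-05  2.16552824e+00]
```

View pics/w7.png

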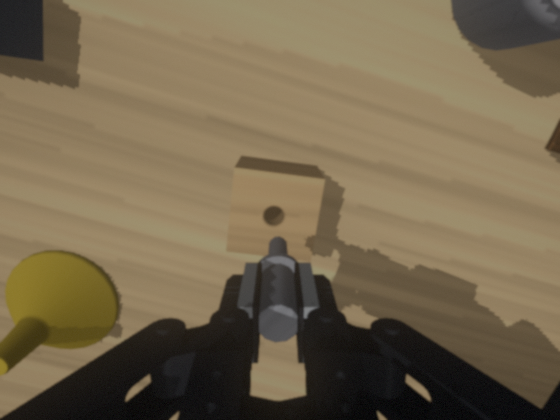

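>>> arm_command --moves '[[[-35,-5,10],0],[[-45,0,20],0],[[-50,0,20],0],[[-45,0,15],0],[[-23,0,10],0]]'

```text
t: 5.3
position: [0.5147, -0.0973, 0.1146]
tool_rot: [-0.569, 0.569, -0.421, 0.419]
force: [0.7, -0.3, -0.8]
grip_width: 0.0137
```

>>> arm_command --moves '[[[0,0,0],0],[[0,0,0],0]]'

```text
t: 5.55
position: [0.5157, -0.1004, 0.1152]
tool_rot: [-0.568, 0.569, -0.421, 0.42]
force: [0.7, 0.0, -1.6]
grip_width: 0.0137
```

```bash
python3 -c "
from h import *
s,C,T=wrist('w8');np.savez('w8.npz',C=C,T=T,**s);print(T, r.read_state()['force'],r.read_state()['grip_width'])"
```

```text
[[ 2.93417959e-01 -1.04885330e-03  9.55983682e-01  5.15670199e-01]
 [-9.55984208e-01  3.59884305e-07  2.93418121e-01 -1.00410791e-01]
 [-3.08096608e-04 -9.99999450e-01 -1.00258160e-03  1.15189493e-01]
 [ 0.00000000e+00  0.00000000e+00  0.00000000e+00  1.00000000e+00]] [ 0.2014712   0.26215689 -1.09507818] 0.013797516993862639
```

View pics/w8.png

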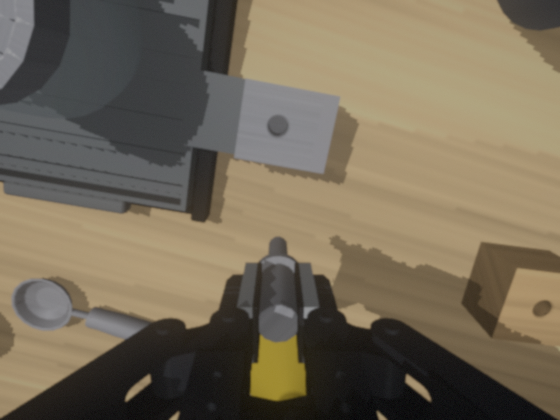

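```bash
python3 -c "
from h import *
s=np.load('w8.npz');K=s['K'];tc=s['tool_from_camera']
g=cv2.cvtColor(s['pixels'],cv2.COLOR_RGB2GRAY)
w=g[110:142,260:296];_,b=cv2.threshold(w,0,255,cv2.THRESH_BINARY_INV+cv2.THRESH_OTSU)
n,l,stt,ct=cv2.connectedComponentsWithStats(b);print(stt,ct+[260,110])
i=cv2.imread('pics/w7.png',0);w=i[200:232,255:292];_,b=cv2.threshold(w,0,255,cv2.THRESH_BINARY_INV+cv2.THRESH_OTSU)
n,l,stt,ct7=cv2.connectedComponentsWithStats(b);print(stt,ct7+[255,200])
T7=s['T'].copy();T7[:3,3]=[0.50375031,-0.31227635,0.11306902]
p=cast(K,T7@tc,(273,216),.05);print('block hole',p,rel(T7,p))
p=cast(K,s['C'],(278,125.5),.048);print('hole',p,rel(s['T'],p))
"
```

```text
[[  0   0  36  32 774]
 [  7   5  22  22 378]] [[277.5878553  125.43540052]
 [277.32010582 125.63227513]]
[[  0   0  37  32 853]
 [  8   6  21  20 331]] [[272.96834701 215.57678781]
 [273.081571   215.3021148 ]]
block hole [ 0.50043322 -0.31067681  0.05      ] [-2.5 63.1 -2.6]
hole [ 0.57048775 -0.08445021  0.048     ] [ 0.8 67.1 57.2]
```

```bash
python3 -c "
from h import *
s=np.load('w8.npz');K=s['K'];tc=s['tool_from_camera'];M=np.linalg.inv(tc)
for p in [(0,16.4,0),(0,16.4,2),(0,14,5),(0,16.4,-2),(0,16.4,3),(0,-61.6,0),(0,-61.6,8),(0,-61.6,-8),(0,-27.6+0,11),(0,-23.6,11)]:
  c=M@np.array([*(np.array(p)/1000),1]);print(p,(K@c[:3]/c[2])[:2].round(1))
I=cv2.imread('pics/w8.png');cv2.imwrite('pics/w8c.png',cv2.resize(I[225:350,215:345],None,fx=6,fy=4.8,interpolation=3))"
```

```text
(0, 16.4, 0) [276.4 237.9]
(0, 16.4, 2) [276.4 234.6]
(0, 14, 5) [276.4 231.1]
(0, 16.4, -2) [276.4 241.3]
(0, 16.4, 3) [276.4 232.9]
(0, -61.6, 0) [275.7 319.4]
(0, -61.6, 8) [275.7 299.6]
(0, -61.6, -8) [275.7 338.4]
(0, -27.6, 11) [276.1 252. ]
(0, -23.6, 11) [276.1 248.3]
```

View pics/w8c.png

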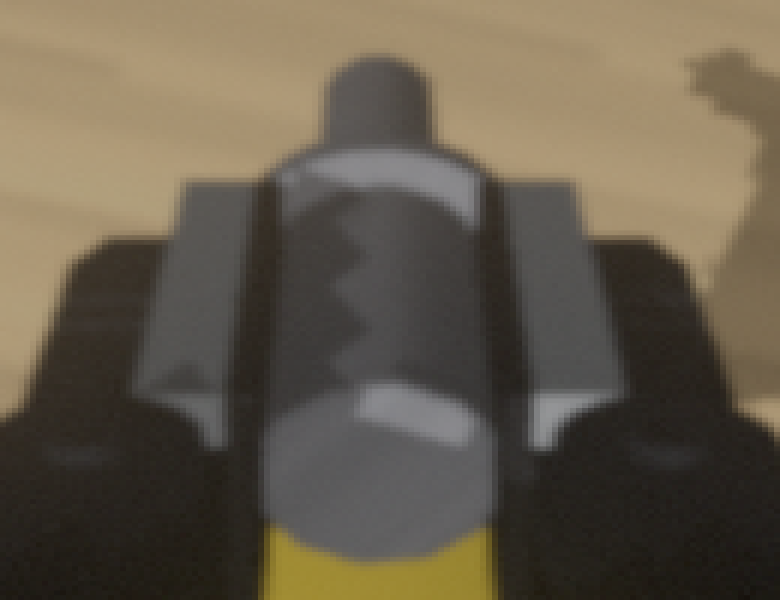

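>>> arm_command --moves '[[[0,0,25],0],[[0,0,25],0],[[0,0,9],0],[[0,15,0],0],[[0,20,0],0]]'

```text
t: 6.22
position: [0.5715, -0.0832, 0.0797]
tool_rot: [-0.568, 0.569, -0.421, 0.42]
force: [-0.5, -1.0, -0.3]
grip_width: 0.0138
```

>>> arm_command --moves '[[[0,0,0],0],[[0,0,0],0]]'

```text
t: 6.48
position: [0.572, -0.083, 0.081]
tool_rot: [-0.568, 0.569, -0.421, 0.42]
force: [0.1, 0.4, -0.9]
grip_width: 0.0137
```

```bash
python3 -c "
from h import *
s,C,T=wrist('w9');np.savez('w9.npz',C=C,T=T,**s);print(T[:3,3], r.read_state()['force'],r.read_state()['grip_width'])
I=cv2.imread('pics/w9.png');cv2.imwrite('pics/w9c.png',cv2.resize(I[200:350,180:380],None,fx=4,fy=4,interpolation=3))
for n,(x,y) in dict(scene=(222,190),side=(240,140)).items():
  s=r.snapshot(n);I=s['pixels'];save('p9'+n,cv2.resize(I[y:y+100,x:x+100],None,fx=6,fy=6,interpolation=2))
"
```

```text
[ 0.57200713 -0.08297546  0.08102538] [-0.38959375 -0.55124234 -0.81513485] 0.013746247397890729
```

View pics/w9c.png

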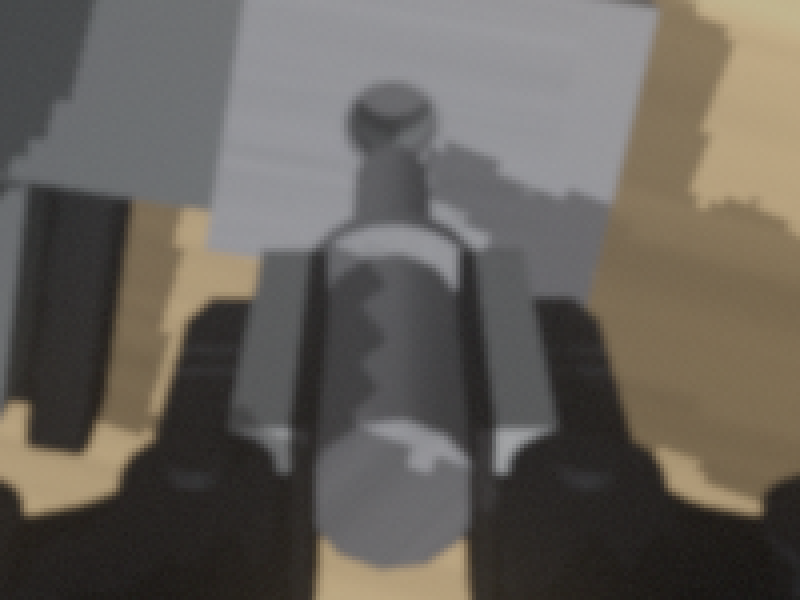

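View pics/p9scene.png

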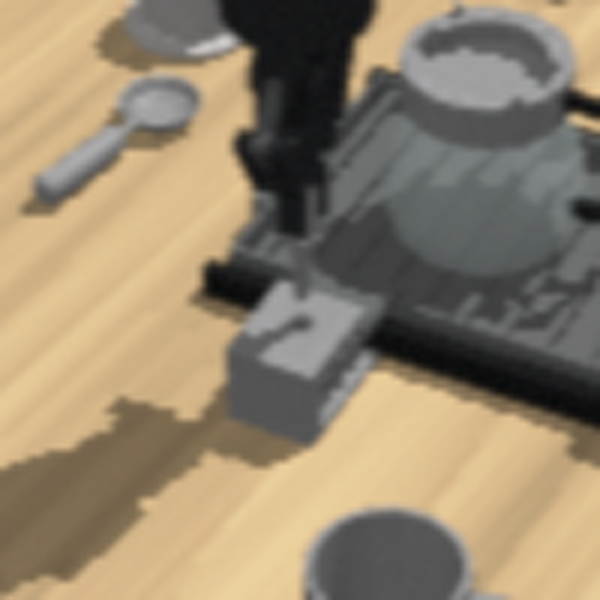

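View pics/p9side.png

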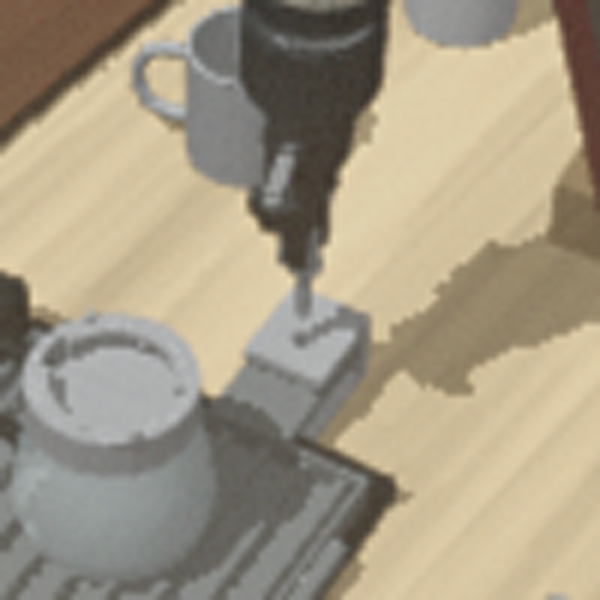

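```bash
python3 -c "
from h import *
s=np.load('w9.npz')
for v in (229.5,230.5):
  p=cast(s['K'],s['C'],(278.4,v),.048);print('hole',p,rel(s['T'],p))
M=np.linalg.inv(s['tool_from_camera'])
for p in [(0.9,16.4,-1.7),(0.9,16.4,1.8)]:
  c=M@np.array([*(np.array(p)/1000),1]);print(p,(s['K']@c[:3]/c[2])[:2].round(1))
"
```

```text
hole [ 0.57118349 -0.08440624  0.048     ] [ 1.1 33.  -1.2]
hole [ 0.57057073 -0.084595    0.048     ] [ 1.1 33.  -1.8]
(0.9, 16.4, -1.7) [278.  240.8]
(0.9, 16.4, 1.8) [278.  234.9]
```

>>> arm_command --moves '[[[0,12,0],0],[[0,10,0],0],[[0,8,0],0],[[0,0,0],0]]'

```text
t: 7.12
position: [0.5718, -0.0825, 0.05]
tool_rot: [-0.568, 0.569, -0.421, 0.42]
force: [0.0, -0.8, 0.0]
grip_width: 0.0137
```

Tip is below the tab top with no reaction; continue.

>>> arm_command --moves '[[[0,8,0],0],[[0,8,0],0],[[0,6,0],0],[[0,0,0],0]]'

```text
t: 7.62
position: [0.572, -0.0825, 0.0283]
tool_rot: [-0.569, 0.569, -0.421, 0.42]
force: [0.5, -0.0, -0.5]
grip_width: 0.014
```

```bash
python3 -c "
from h import *
s,C,T=wrist('w10');print(T[:3,3], r.read_state()['force'],r.read_state()['grip_width'])
I=cv2.imread('pics/w10.png');cv2.imwrite('pics/w10c.png',cv2.resize(I[200:350,180:380],None,fx=4,fy=4,interpolation=3))"
```

```text
[ 0.57201287 -0.08252268  0.02828439] [ 0.57915015  0.05669977 -1.48352094] 0.01377415588483046
```

View pics/w10c.png

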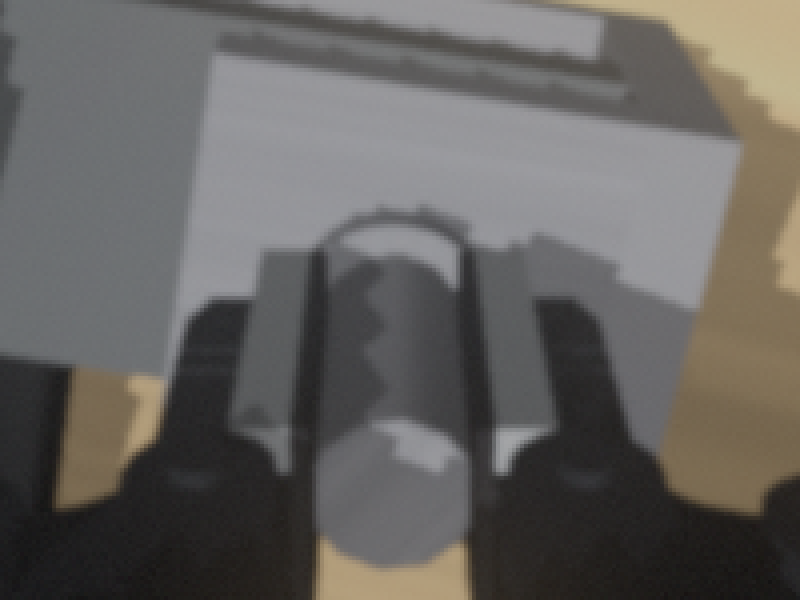

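>>> arm_command --moves '[[[0,3,0],0],[[0,1,0],0],[[0,0,0],0]]'

```text
t: 8.05
position: [0.5724, -0.0827, 0.0249]
tool_rot: [-0.569, 0.569, -0.42, 0.42]
force: [-1.4, 0.0, -0.5]
grip_width: 0.0136
```

>>> arm_command --moves '[[[0,0,0],0],[[0,0,0],0],[[0,-5,0],0],[[0,-10,0],0],[[0,-20,0],0]]' --gripper 45

```text
t: 8.68
position: [0.572, -0.0826, 0.0604]
tool_rot: [-0.569, 0.569, -0.421, 0.42]
force: [0.0, -0.4, 0.6]
grip_width: 0.0449
```

```bash
python3 -c "
from h import *
s,C,T=wrist('w11');print(T[:3,3], r.read_state()['force'],r.read_state()['grip_width'],r.read_state()['q'])
s,C,T=wrist('w11');np.savez('w11.npz',C=C,T=T,**s)"
```

```text
[ 0.57204609 -0.08256459  0.06038235] [ 1.69798645 -0.05106603  2.73295682] 0.04505149447026639 [-2.69727237e-01  4.96795358e-01 -2.16222711e-01  8.54545513e-01
  9.68622278e-07  2.57394408e+00]
```

View pics/w11.png

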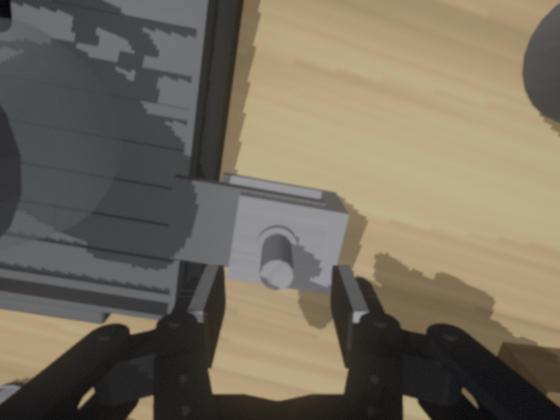

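```bash
python3 -c "
from h import *
s=np.load('w11.npz');P=pts(s,s['C'])
print(P[268:280,270:282].reshape(-1,3).mean(0), P[232,262:290:4].round(3), P[250,240:340:20,2].round(4))
I=s['pixels'][60:320,190:400];save('w11c',cv2.resize(I,(800,600)[:2],interpolation=2))
print(cast(s['K'],s['C'],(276.5,274),.086))
# lid rel
print(rel(s['T'],(.466,.340,.044)))"
```

```text
[ 0.5722404  -0.08318961  0.08665176] [[ 0.577 -0.074  0.052]
 [ 0.578 -0.076  0.053]
 [ 0.578 -0.078  0.052]
 [ 0.579 -0.08   0.053]
 [ 0.58  -0.082  0.052]
 [ 0.58  -0.084  0.053]
 [ 0.581 -0.086  0.052]] [0.0489 0.0529 0.0736 0.0487 0.0488]
[ 0.57181722 -0.08379527  0.086     ]
[-436.1   18.7   21. ]
```

View pics/w11c.png

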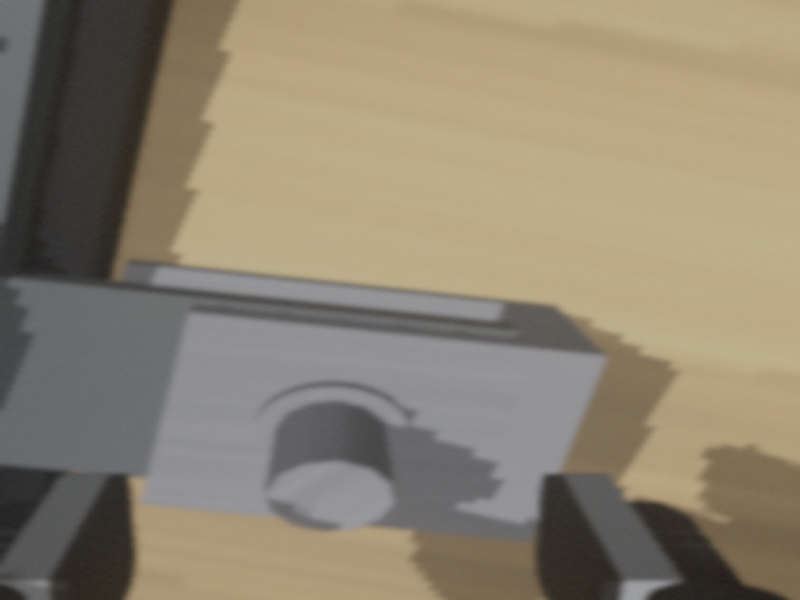

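>>> arm_command --moves '[[[0,-30,0],0],[[0,-30,0],-10],[[0,-30,0],-10],[[0,-30,0],-10],[[0,0,0],-10]]' --gripper 60

```text
t: 9.4
position: [0.574, -0.0831, 0.1823]
tool_rot: [0.679, -0.679, 0.197, -0.2]
force: [0.3, 0.0, 0.2]
grip_width: 0.0599
```

```bash
python3 -c "
from h import *
T=pose();print(np.degrees(np.arctan2(T[1,0],T[0,0])),T[:3,3])"
```

```text
-32.60804981725398 [ 0.57395661 -0.08308575  0.18227255]
```

```bash
python3 -c "
import numpy as np
th=-32.8;d=np.array([-108,423])/9
for i in range(9):
  a=np.radians(th);print(round(th,1),(d@[np.cos(a),np.sin(a)]).round(0),(d@[-np.sin(a),np.cos(a)]).round(0)); th+=10.6"
```

```text
-32.8 -36.0 33.0
-22.2 -29.0 39.0
-11.6 -21.0 44.0
-1.0 -13.0 47.0
9.6 -4.0 48.0
20.2 5.0 48.0
30.8 14.0 47.0
41.4 22.0 43.0
52.0 30.0 38.0
```

>>> arm_command --moves '[[[-36,0,33],-10.6],[[-29,0,39],-10.6],[[-21,0,44],-10.6],[[-13,0,47],-10.6],[[-4,0,48],-10.6]]'

```text
t: 10.02
position: [0.5122, 0.1544, 0.1799]
tool_rot: [0.696, -0.696, -0.125, 0.125]
force: [0.2, 0.3, 0.4]
grip_width: 0.0598
```

>>> arm_command --moves '[[[5,0,48],-10.6],[[14,0,47],-10.6],[[22,0,43],-10.6],[[30,0,38],-10.6],[[0,0,0],0]]'

```text
t: 10.65
position: [0.4646, 0.344, 0.1795]
tool_rot: [0.604, -0.603, -0.368, 0.368]
force: [-0.3, -0.7, 0.7]
grip_width: 0.0601
```

```bash
python3 -c "
from h import *
s,C,T=wrist('w12');np.savez('w12.npz',C=C,T=T,**s);print(np.degrees(np.arctan2(T[1,0],T[0,0])),T[:3,3],r.read_state()['q'])"
```

```text
62.80848126255321 [0.46462169 0.34403014 0.17954306] [ 5.08119207e-01  4.01753213e-01 -4.27985906e-02  1.12659018e+00
 -1.19515776e-04  9.86608332e-01]
```

View pics/w12.png

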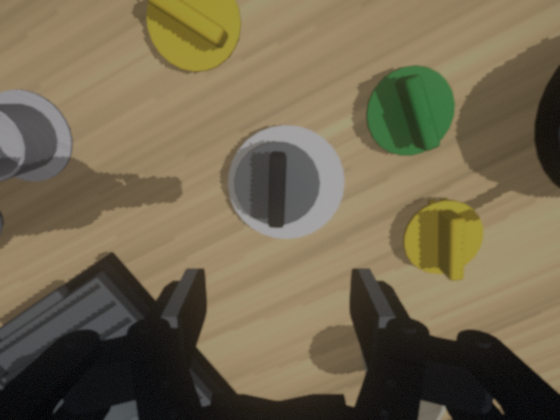

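```bash
cat >> h.py <<'E'
def bar(s,C,T,box,z=.059,thr=60):
    u0,v0,u1,v1=box; g=s['pixels'].max(-1)[v0:v1,u0:u1]; m=(g<thr).astype(np.uint8)
    n,l,st,ct=cv2.connectedComponentsWithStats(m); i=1+st[1:,4].argmax(); ys,xs=np.where(l==i)
    W=np.array([cast(s['K'],C,(x+u0,y+v0),z) for x,y in zip(xs,ys)]); Q=(W-T[:3,3])@T[:3,:3]*1000
    rc=cv2.minAreaRect(Q[:,[0,2]].astype(np.float32)); print('px',xs.mean()+u0,ys.mean()+v0,len(xs),'tool xz rect',rc,'world',W.mean(0))
E
python3 -c "
from h import *
s=np.load('w12.npz');print(s['pixels'][189,270:286].max(-1),s['pixels'][165,262:300].max(-1))
bar(s,s['C'],s['T'],(250,140,310,240))"
```

```text
[45 47 48 46 48 50 49 48 50 49 49 48 50 50 55 71] [68 67 69 66 68 66 63 56 49 49 50 48 50 49 52 50 51 52 53 53 52 52 52 57
 74 87 93 95 94 96 96 96 96 95 95 95 96 96]
px 276.0616966580977 187.63239074550128 1167 tool xz rect ((-2.146352767944336, 1.4527568817138672), (62.141204833984375, 13.671070098876953), 88.21922302246094) world [0.46114472 0.34358887 0.059     ]
```

>>> arm_command --moves '[[[-3,40,2],1.8],[[0,40,0],0],[[0,30,0],0],[[0,0,0],0]]' --gripper 45

```text
t: 11.2
position: [0.4613, 0.3375, 0.0681]
tool_rot: [-0.611, 0.611, 0.355, -0.358]
force: [0.3, 0.1, 0.4]
grip_width: 0.0449
```

```bash
python3 -c "
from h import *
s,C,T=wrist('w13');np.savez('w13.npz',C=C,T=T,**s);print(np.degrees(np.arctan2(T[1,0],T[0,0])),T[:3,3])
bar(s,C,T,(235,150,320,290))"
```

```text
60.52572603456798 [0.46130767 0.33750739 0.0680623 ]
px 289.99681077250176 233.50815024805104 2822 tool xz rect ((5.310779094696045, 3.9858264923095703), (15.028692245483398, 63.13930892944336), 1.2284715175628662) world [0.45950571 0.34521198 0.059     ]
```

View pics/w13.png

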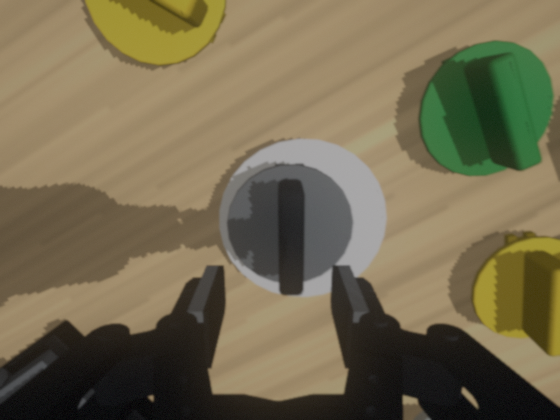

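>>> arm_command --moves '[[[4.5,20,4],-1],[[0,15,0],0],[[0,0,0],0],[[0,0,0],0]]'

```text
t: 11.75
position: [0.4619, 0.3455, 0.0357]
tool_rot: [-0.607, 0.607, 0.363, -0.362]
force: [-0.3, 0.1, -0.2]
grip_width: 0.0451
```

```bash
python3 -c "
from h import *
s,C,T=wrist('w14');np.savez('w14.npz',C=C,T=T,**s);print(np.degrees(np.arctan2(T[1,0],T[0,0])),T[:3,3])
bar(s,C,T,(235,160,320,330))"
```

```text
61.63466436920631 [0.46192582 0.34545582 0.03573164]
px 276.1872099020113 263.2475502836514 3878 tool xz rect ((-1.583932876586914, 1.6159687042236328), (64.95568084716797, 14.412455558776855), 89.41043853759766) world [0.45830233 0.34578525 0.059     ]
```

View pics/w14.png

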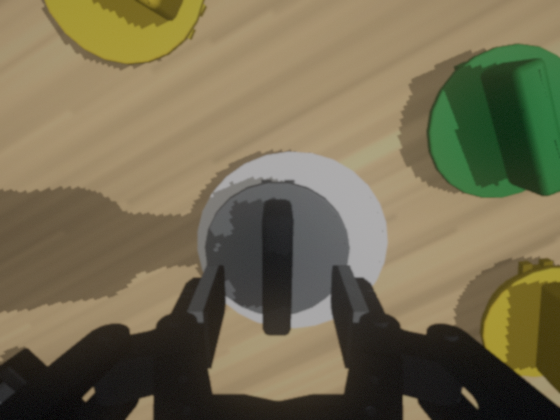

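>>> arm_command --moves '[[[-1,15,0],0],[[0,14,0],0],[[0,7,0],0],[[0,0,0],0]]'

```text
t: 12.3
position: [0.4603, 0.3442, -0.002]
tool_rot: [0.607, -0.607, -0.362, 0.363]
force: [-0.3, 0.3, -0.5]
grip_width: 0.045
```

>>> arm_command --moves '[[[0,0,0],0],[[0,0,0],0],[[0,0,0],0],[[0,0,0],0]]' --gripper 5 --squeeze 80

```text
t: 12.8
position: [0.4613, 0.3448, -0.0005]
tool_rot: [-0.607, 0.607, 0.363, -0.362]
force: [0.0, -0.2, 6.6]
grip_width: 0.013
```

```bash
python3 -c "
from h import *
s,C,T=wrist('w15');np.savez('w15.npz',C=C,T=T,**s);print(np.degrees(np.arctan2(T[1,0],T[0,0])),T[:3,3],r.read_state()['force'])"
```

```text
61.664585181968455 [ 0.46133179  0.34478397 -0.00052014] [-0.45948692  0.34063521  6.71514831]
```

View pics/w15.png

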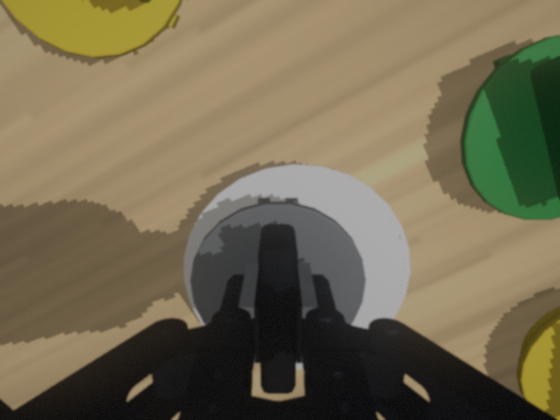

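>>> arm_command --moves '[[[0,-15,0],0],[[0,-35,0],0],[[0,-50,0],0],[[0,-50,0],0],[[0,-50,0],0]]'

```text
t: 13.48
position: [0.4605, 0.3443, 0.2014]
tool_rot: [-0.607, 0.607, 0.363, -0.362]
force: [1.3, 0.6, -1.2]
grip_width: 0.0127
```

```bash
python3 -c "
import numpy as np
th=61.66;d=np.array([124,-170])/5
for i in range(5):
  a=np.radians(th);print(round(th,1),(d@[np.cos(a),np.sin(a)]).round(0),(d@[-np.sin(a),np.cos(a)]).round(0)); th+=7"
```

```text
61.7 -18.0 -38.0
68.7 -23.0 -35.0
75.7 -27.0 -32.0
82.7 -31.0 -29.0
89.7 -34.0 -25.0
```

>>> arm_command --moves '[[[-18,0,-38],-7],[[-23,0,-35],-7],[[-27,0,-32],-7],[[-31,0,-29],-7],[[-34,0,-25],-6.8]]'

```text
t: 14.1
position: [0.5844, 0.1726, 0.1997]
tool_rot: [-0.47, 0.47, 0.528, -0.528]
force: [1.0, 0.1, -1.4]
grip_width: 0.0124
```

>>> arm_command --moves '[[[0,0,0],0],[[0,0,0],0],[[0,0,0],0]]'

```text
t: 14.48
position: [0.5833, 0.1747, 0.1992]
tool_rot: [-0.471, 0.471, 0.528, -0.527]
force: [0.2, -0.1, -0.6]
grip_width: 0.013
```

```bash
python3 -c "
from h import *
s,C,T=wrist('w16');np.savez('w16.npz',C=C,T=T,**s);print(np.degrees(np.arctan2(T[1,0],T[0,0])),T[:3,3],r.read_state()['force'],r.read_state()['q'])"
```

```text
96.49263780419972 [0.58329344 0.17469828 0.19924608] [-0.63698809  0.3772641  -0.88401036] [1.70902308e-01 4.52822844e-01 8.88315119e-02 1.20680966e+00
 1.68941530e-04 5.73404785e-02]
```

View pics/w16.png

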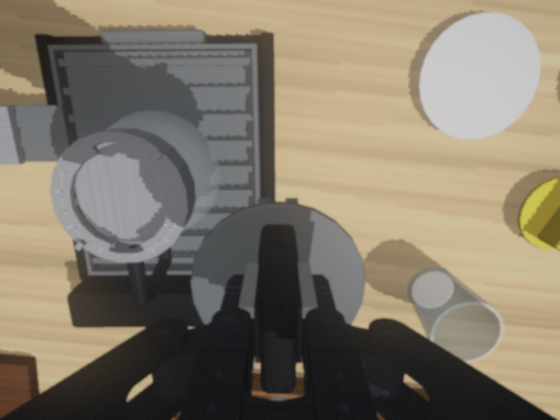

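```bash
python3 -c "
from h import *
s=np.load('w16.npz');I=s['pixels'][110:290,30:240];save('w16c',cv2.resize(I,None,fx=3.8,fy=3.3,interpolation=2))
P=pts(s,s['C']);m=(P[...,2]>.125)&(P[...,2]<.15)&(P[...,1]<.13)&(P[...,1]>0);m[:,240:]=0
q=P[m];print(m.sum(),np.percentile(q,[1,50,99],axis=0).round(4))
c=cv2.minEnclosingCircle(q[:,:2].astype(np.float32));print(c)
cn,_=cv2.findContours(m.astype(np.uint8),0,1);cn=max(cn,key=len);e=cv2.fitEllipse(cn);print(e)
p=cast(s['K'],s['C'],e[0],.132);print(p,rel(s['T'],p))
m2=(q[:,2]>.1355);print(q[m2][:,:].round(3)[:40])
"
```

```text
7467 [[0.5423 0.0216 0.1253]
 [0.5851 0.0674 0.1325]
 [0.6535 0.1111 0.1375]]
((0.6069969534873962, 0.0685587227344513), 0.06627984344959259)
((121.01344299316406, 202.689453125), (129.04940795898438, 160.27296447753906), 156.13348388671875)
[0.58927666 0.06695768 0.132     ] [-107.7   67.2    6.2]
[[0.549 0.093 0.138]
 [0.55  0.093 0.136]
 [0.55  0.092 0.138]
 [0.55  0.092 0.137]
 [0.55  0.093 0.137]
 [0.55  0.094 0.138]
 [0.55  0.094 0.136]
 [0.551 0.091 0.138]
 [0.551 0.092 0.138]
 [0.551 0.093 0.138]
 [0.551 0.093 0.138]
 [0.55  0.094 0.139]
 [0.551 0.094 0.137]
 [0.551 0.095 0.136]
 [0.552 0.09  0.136]
 [0.551 0.092 0.138]
 [0.551 0.092 0.138]
 [0.551 0.093 0.138]
 [0.551 0.093 0.138]
 [0.551 0.094 0.138]
 [0.551 0.094 0.138]
 [0.551 0.095 0.137]
 [0.551 0.095 0.136]
 [0.552 0.09  0.138]
 [0.552 0.091 0.138]
 [0.552 0.092 0.139]
 [0.552 0.092 0.139]
 [0.552 0.093 0.138]
 [0.552 0.093 0.138]
 [0.552 0.094 0.137]
 [0.552 0.095 0.138]
 [0.552 0.095 0.137]
 [0.552 0.095 0.136]
 [0.553 0.09  0.138]
 [0.553 0.091 0.138]
 [0.552 0.092 0.139]
 [0.553 0.092 0.138]
 [0.553 0.093 0.137]
 [0.553 0.093 0.138]
 [0.553 0.094 0.137]]
```

View pics/w16c.png

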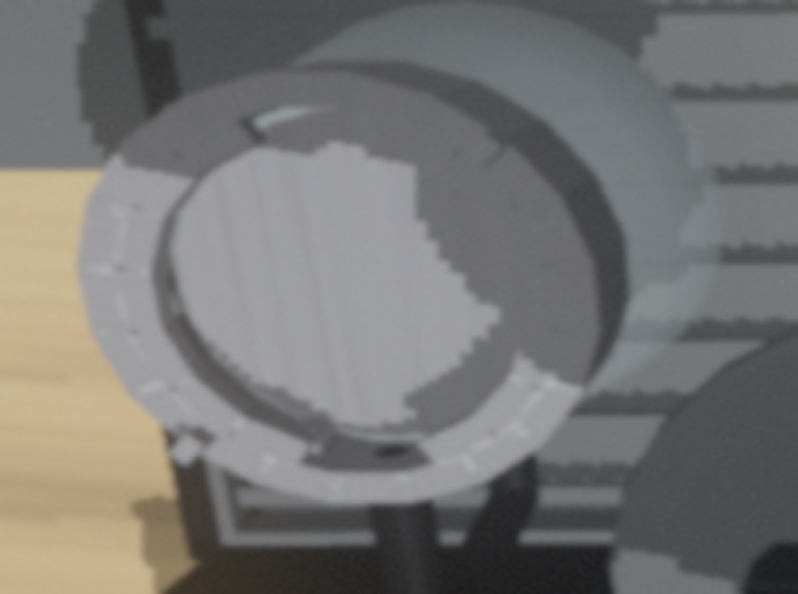

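```bash
python3 -c "
from h import *
from scipy.optimize import least_squares as ls
s=np.load('w16.npz');P=pts(s,s['C']);B=(P[...,1]<.13)&(P[...,1]>0);B[:,240:]=0
m=B&(P[...,2]>.1352)&(P[...,2]<.142)
n,l,st,ct=cv2.connectedComponentsWithStats(m.astype(np.uint8))
for i in range(1,n):
  if st[i,4]>8: print(st[i],P[l==i].mean(0).round(4))
m=B&(P[...,2]>.1305)&(P[...,2]<.1345); q=P[m][:,:2].astype(np.float32);h=cv2.convexHull(q)[:,0]
f=ls(lambda a:np.hypot(h[:,0]-a[0],h[:,1]-a[1])-a[2],[.59,.067,.046],loss='soft_l1',f_scale=.001);print(f.x,len(h),len(q),np.abs(f.fun).max())
# polar profile of interior depth: slots
c=f.x[:2]
for a in range(-180,180,10):
  out=[]
  for rr in (.031,.0345,.036,.0375,.04):
    w=np.array([c[0]+rr*np.cos(np.radians(a)),c[1]+rr*np.sin(np.radians(a)),.132,1]);cc=np.linalg.inv(s['C'])@w;uv=s['K']@cc[:3]/cc[2];out.append(int(P[int(round(uv[1])),int(round(uv[0])),2]*1000))
  print(a,out,end=' ')
"
```

```text
[152 150  11  11  71] [0.5525 0.0925 0.1376]
[ 74 240  11  11  62] [0.6217 0.0398 0.1374]
[0.58732171 0.06579711 0.04640703] 63 6415 0.0007103136433048579
-180 [117, 116, 116, 116, 133] -170 [117, 116, 116, 114, 132] -160 [116, 116, 117, 113, 132] -150 [117, 133, 132, 132, 132] -140 [116, 132, 132, 133, 131] -130 [116, 133, 132, 132, 131] -120 [115, 131, 133, 132, 132] -110 [113, 132, 133, 132, 132] -100 [115, 132, 133, 133, 132] -90 [127, 132, 132, 133, 132] -80 [128, 132, 132, 132, 132] -70 [128, 131, 132, 133, 133] -60 [130, 132, 133, 133, 132] -50 [127, 132, 133, 131, 132] -40 [128, 132, 132, 131, 132] -30 [128, 132, 131, 131, 132] -20 [128, 132, 133, 133, 133] -10 [126, 130, 126, 129, 132] 0 [116, 122, 125, 128, 132] 10 [113, 121, 124, 127, 133] 20 [116, 120, 122, 126, 132] 30 [116, 133, 132, 133, 132] 40 [116, 132, 132, 133, 133] 50 [116, 132, 132, 132, 133] 60 [117, 132, 132, 131, 133] 70 [115, 132, 132, 132, 131] 80 [116, 133, 131, 134, 131] 90 [116, 133, 132, 132, 132] 100 [117, 132, 133, 133, 132] 110 [117, 131, 132, 132, 132] 120 [116, 132, 132, 132, 131] 130 [115, 131, 132, 132, 132] 140 [115, 133, 133, 133, 133] 150 [116, 131, 132, 133, 131] 160 [116, 132, 134, 131, 132] 170 [117, 116, 117, 116, 132]
```

```bash
python3 -c "
from h import *
from scipy.optimize import least_squares as ls
s=np.load('w16.npz');P=pts(s,s['C']);T=s['T'];Q=((P-T[:3,3])@T[:3,:3])*1000
m=(np.abs(Q[...,1]+29.5)<6)&(np.hypot(Q[...,0],Q[...,2])<60)
y=Q[m][:,1];print(m.sum(),np.median(y))
cn=max(cv2.findContours(m.astype(np.uint8),0,1)[0],key=len)[:,0]
W=np.array([rel(T,cast(s['K'],s['C'],p,T[2,3]+.0295)) for p in cn])[:,[0,2]]
k=(W[:,1]>0)&(np.hypot(*W.T)>33);W=W[k]
f=ls(lambda a:np.hypot(W[:,0]-a[0],W[:,1]-a[1])-39,[0,0],loss='soft_l1',f_scale=1);print(f.x,len(W),np.abs(f.fun).mean())
f=ls(lambda a:np.hypot(W[:,0]-a[0],W[:,1]-a[1])-a[2],[0,0,39],loss='soft_l1',f_scale=1);print(f.x)
M=np.linalg.inv(s['tool_from_camera'])
for p in [(0,-59.5,31),(0,-59.5,-31),(0,-59.5,0),(7,-59.5,0)]:
  c=M@np.array([*(np.array(p)/1000),1]);print(p,(s['K']@c[:3]/c[2])[:2].round(1))
I=cv2.imread('pics/w16.png');cv2.imwrite('pics/w16d.png',cv2.resize(I[190:410,180:380],None,fx=3.8,fy=2.7,interpolation=3))
"
```

```text
10246 -30.132393927879825
[-0.73830994 -3.89307688] 232 0.30290868600075027
[-0.73831587 -2.78009892 38.09735825]
(0, -59.5, 31) [279.7 238.5]
(0, -59.5, -31) [279.3 387.2]
(0, -59.5, 0) [279.5 318. ]
(7, -59.5, 0) [298.8 318. ]
```

View pics/w16d.png

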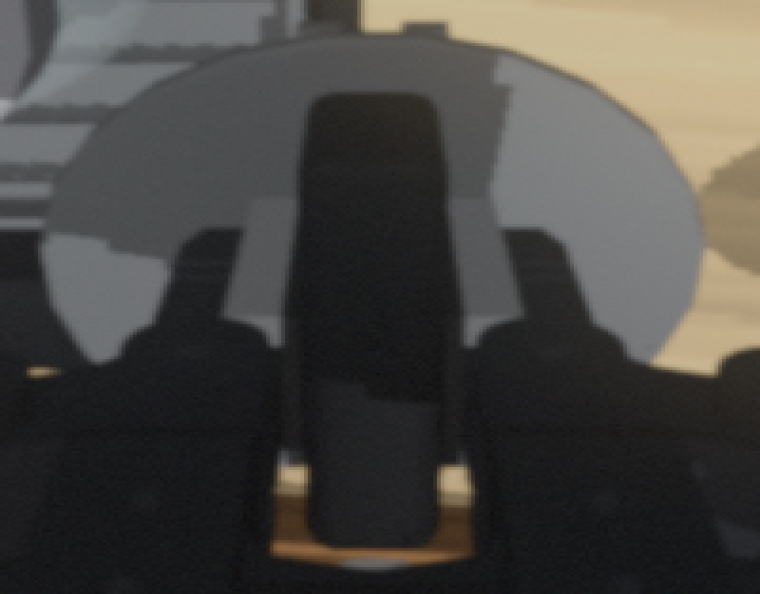

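>>> arm_command --moves '[[[-30,0,4],0],[[-40,0,4],0],[[-28,10,3],0],[[-10,20,0.6],0],[[0,15,0],0]]'

```text
t: 15.15
position: [0.5842, 0.0652, 0.1533]
tool_rot: [0.471, -0.471, -0.527, 0.527]
force: [0.2, -0.1, -1.1]
grip_width: 0.0127
```

>>> arm_command --moves '[[[0,0,0],0],[[0,0,0],0],[[0,0,0],0]]'

```text
t: 15.52
position: [0.585, 0.0657, 0.1546]
tool_rot: [-0.471, 0.471, 0.528, -0.527]
force: [0.6, 0.2, -1.0]
grip_width: 0.0128
```

```bash
python3 -c "
from h import *
s,C,T=wrist('w17');np.savez('w17.npz',C=C,T=T,**s);print(np.degrees(np.arctan2(T[1,0],T[0,0])),T[:3,3],r.read_state()['force'],rel(T,(.5872,.066,.132)))
for n,(x,y) in dict(scene=(240,140),side=(195,130)).items():
  q=r.snapshot(n);I=q['pixels'];save('p17'+n,cv2.resize(I[y:y+110,x:x+120],None,fx=6,fy=5.4,interpolation=2))
"
```

```text
96.50604503825791 [0.58504395 0.06573901 0.1546427 ] [-0.24331029 -0.50824945 -1.17808315] [ 0.  22.6 -2.1]
```

View pics/w17.png

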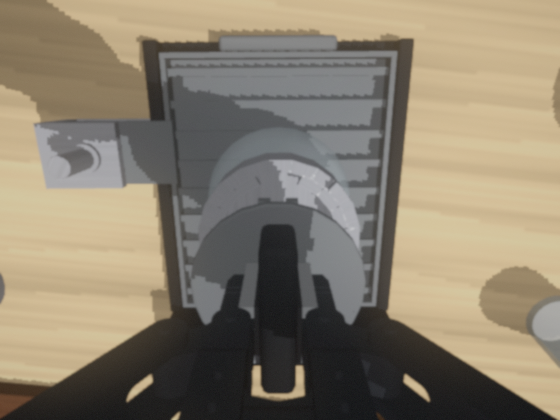

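View pics/p17scene.png

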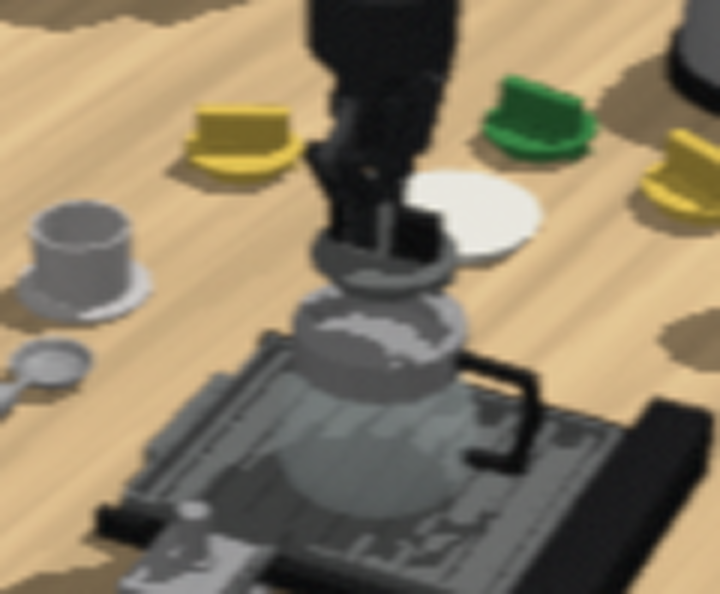

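View pics/p17side.png

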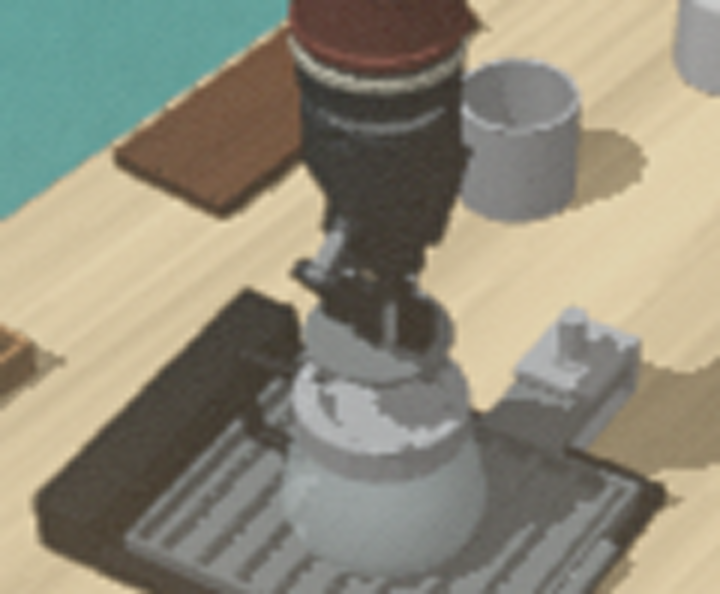

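```bash
python3 -c "
from h import *
from scipy.optimize import least_squares as ls
s=np.load('w17.npz');P=pts(s,s['C']);T=s['T'];Q=((P-T[:3,3])@T[:3,:3])*1000
def fit(W,r):
  f=ls(lambda a:np.hypot(W[:,0]-a[0],W[:,1]-a[1])-r,[0,0],loss='soft_l1',f_scale=.5);return f.x.round(2),len(W),np.abs(f.fun).mean().round(2)
m=(np.abs(Q[...,1]+29.5)<4)&(np.hypot(Q[...,0],Q[...,2])<60)
W=Q[m][:,[0,2]].astype(np.float32);h=cv2.convexHull(W)[:,0];h=h[(h[:,1]>0)];print('disc',fit(h,39),np.median(Q[m][:,1]))
m=(np.abs(P[...,2]-.1325)<.002)&(np.hypot(Q[...,0],Q[...,2])<60)&(Q[...,2]>20)
W=Q[m][:,[0,2]].astype(np.float32);h=cv2.convexHull(W)[:,0];k=(h[:,1]>25)&(np.hypot(*h.T)>38);print('collar',m.sum(),fit(h[k],46))
m=(P[...,2]>.1355)&(P[...,2]<.14)&(np.hypot(Q[...,0],Q[...,2])<50)&(Q[...,2]>10)
print('rib',m.sum(),Q[m].mean(0) if m.any() else 0)
"
```

```text
disc (array([-0.71, -4.03]), 31, np.float64(0.11)) -30.129624761378686
collar 2802 (array([-0.07, -1.71]), 21, np.float64(0.1))
rib 93 [29.74863785 17.12618528 29.35869545]
```

>>> arm_command --moves '[[[0.5,10,1.7],0],[[0,12,0],0],[[0,10,0],0],[[0,4,0],0],[[0,4,0],0]]'

```text
t: 16.3
position: [0.5829, 0.0655, 0.1136]
tool_rot: [0.471, -0.471, -0.527, 0.527]
force: [0.8, -0.3, 0.1]
grip_width: 0.0126
```

>>> arm_command --moves '[[[0,3,0],0],[[0,2,0],0],[[0,0,0],0]]'

```text
t: 16.68
position: [0.5828, 0.0655, 0.1089]
tool_rot: [0.471, -0.471, -0.527, 0.527]
force: [-1.1, -0.3, -0.6]
grip_width: 0.0121
```

```bash
python3 -c "
from h import *
s,C,T=wrist('w18');np.savez('w18.npz',C=C,T=T,**s);print(np.degrees(np.arctan2(T[1,0],T[0,0])),T[:3,3],r.read_state()['force'])"
```

```text
96.46474136295737 [0.58279584 0.06550374 0.10888658] [-0.12770377 -0.18133678  0.20961781]
```

View pics/w18.png

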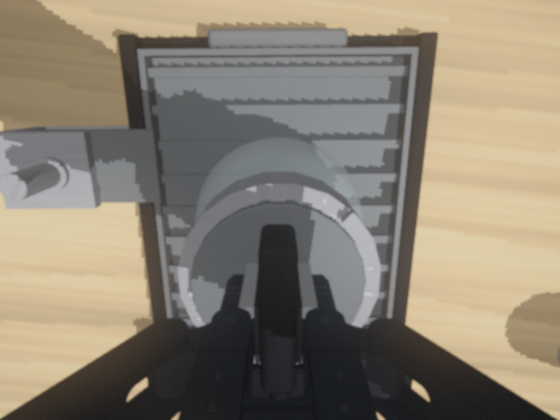

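>>> arm_command --moves '[[[0,1,0],0],[[0,1,0],0],[[0,0,0],0]]'

```text
t: 17.1
position: [0.583, 0.0655, 0.1075]
tool_rot: [-0.471, 0.471, 0.528, -0.527]
force: [-1.5, 0.6, 4.8]
grip_width: 0.0126
```

```bash
python3 -c "
from h import *
st=r.read_state();print(st['position'],st['force'],st['torque'])"
```

```text
[0.58295326 0.06545566 0.10747937] [-1.46462452  0.55639892  4.75320163] [-0.00150379  0.38053708  0.01984757]
```

>>> arm_command --moves '[[[0.5,0,0],8.5],[[0.5,0,0],8.5],[[0.5,0,0],8.5],[[0.5,0,0],8.5],[[0,0,0],0]]'

```text
t: 17.73
position: [0.5837, 0.0681, 0.1075]
tool_rot: [0.604, -0.604, -0.368, 0.366]
force: [1.2, 4.1, 3.8]
grip_width: 0.0126
```

```bash
python3 -c "
from h import *
s,C,T=wrist('w19');np.savez('w19.npz',C=C,T=T,**s);st=r.read_state();print(np.degrees(np.arctan2(T[1,0],T[0,0])),T[:3,3],st['force'],st['torque'],st['grip_width'],st['q'])"
```

```text
62.54449696227334 [0.58371251 0.06806112 0.10746554] [0.75517642 4.11693711 6.15958123] [ 0.864497   -0.16154141 -0.00353709] 0.012422751777305969 [-8.97040376e-03  4.69891098e-01 -1.32646223e-01  9.66797794e-01
  9.54790011e-04  4.68099909e-01]
```

View pics/w19.png

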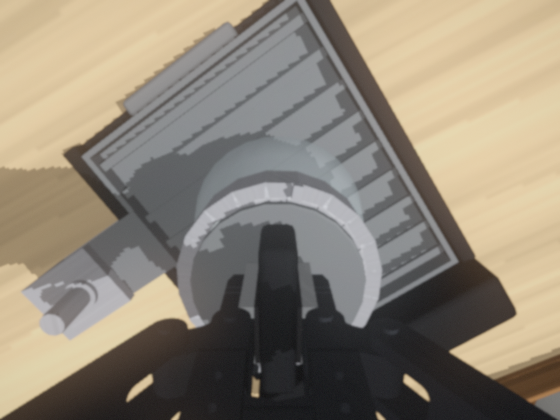

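>>> arm_command --moves '[[[0.3,0,0],5],[[0.3,0,0],4.8],[[0,0,0],0],[[0,0,0],0]]'

```text
t: 18.27
position: [0.5839, 0.0684, 0.1075]
tool_rot: [0.633, -0.633, -0.315, 0.314]
force: [-0.1, 4.3, 6.4]
grip_width: 0.0125
```

```bash
python3 -c "
from h import *
from scipy.optimize import least_squares as ls
s,C,T=wrist('w20');np.savez('w20.npz',C=C,T=T,**s);st=r.read_state();print(np.degrees(np.arctan2(T[1,0],T[0,0])),T[:3,3],st['force'],st['torque'],st['grip_width'])
P=pts(s,C);Q=((P-T[:3,3])@T[:3,:3])*1000
m=(np.abs(P[...,2]-.1325)<.0025)&(np.hypot(Q[...,0],Q[...,2])<55)&(Q[...,2]>0)
h=cv2.convexHull(Q[m][:,[0,2]].astype(np.float32))[:,0];h=h[np.hypot(*h.T)>38]
f=ls(lambda a:np.hypot(h[:,0]-a[0],h[:,1]-a[1])-46,[0,0],loss='soft_l1',f_scale=.5);print('collar',f.x,len(h))
m=(np.abs(P[...,2]-.1375)<.002)&(np.hypot(Q[...,0],Q[...,2])<39)&(Q[...,2]>-5)&(np.abs(Q[...,0])>12)
h=cv2.convexHull(Q[m][:,[0,2]].astype(np.float32))[:,0];h=h[np.hypot(*h.T)>30]
f=ls(lambda a:np.hypot(h[:,0]-a[0],h[:,1]-a[1])-39,[0,-3],loss='soft_l1',f_scale=.5);print('disc',f.x,len(h))
save('w20c',cv2.resize(s['pixels'][150:350,160:400],None,fx=3.3,fy=3,interpolation=2))
q=r.snapshot('side');save('p20side',cv2.resize(q['pixels'][130:240,195:315],None,fx=6,fy=5.4,interpolation=2))"
```

```text
52.88418077843814 [0.58394327 0.06842124 0.10747771] [0.32796999 4.50729906 5.91245643] [ 0.71338318 -0.11346878  0.06000642] 0.012632031619756432
collar [-0.08817587 -3.63427157] 38
disc [-0.75682648 -4.75071983] 39
```

View pics/w20c.png

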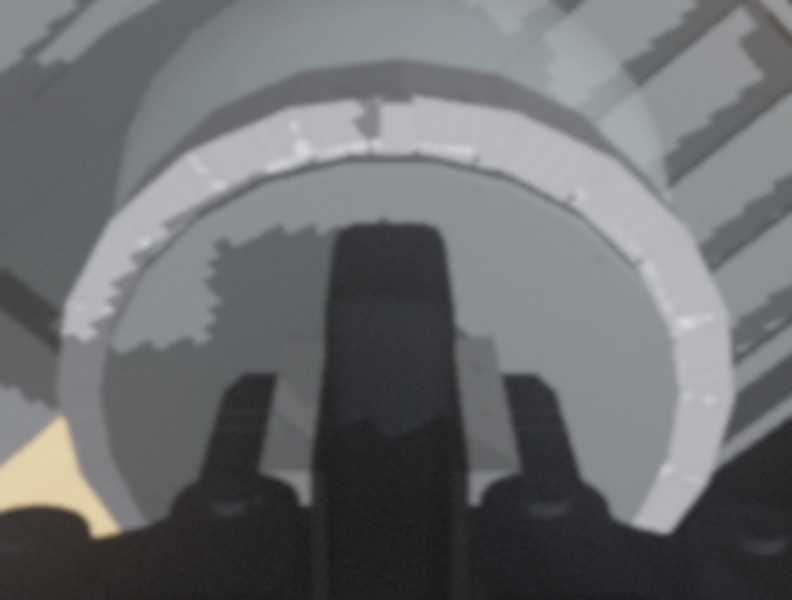

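View pics/p20side.png

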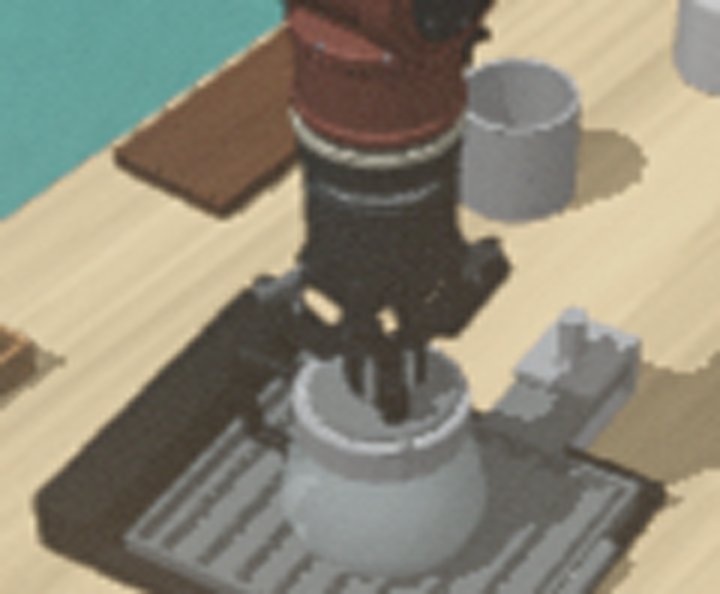

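```bash
python3 -c "
from h import *
s=np.load('w20.npz');T=s['T'];P=pts(s,s['C']);Q=((P-T[:3,3])@T[:3,:3])*1000
m=(P[...,2]>.1355)&(P[...,2]<.142)&(np.hypot(Q[...,0]+.1,Q[...,2]+3.6)>41)&(np.hypot(Q[...,0],Q[...,2])<50)&(Q[...,2]>15)
q=Q[m];print('rib',m.sum(),q.mean(0)); a=np.degrees(np.arctan2(q[:,0].mean()+.1,q[:,2].mean()+3.6));print('rib off bar deg',a)
m=(np.abs(P[...,2]-.137)<.004)&(np.hypot(Q[...,0],Q[...,2]+4)<36)&(Q[...,1]>-33);X=np.c_[P[m][:,:2],np.ones(m.sum())];c=np.linalg.lstsq(X,P[m][:,2],rcond=None)[0];print('disc tilt',c[:2],P[m][:,2].mean())
for n in ('scene','side'):
  q=r.snapshot(n);W=pts(q,np.linalg.inv(q['view']));o=np.load(n+'0.npz');W0=pts(o,np.linalg.inv(o['view']))
  k=(np.hypot(W[...,0]-.5715,W[...,1]+.084)<.014)&(W[...,2]>.06);print(n,k.sum(),W[k].mean(0).round(4),np.sort(W[k][:,2])[-4:])
  d=(np.abs(q['pixels'].astype(int)-o['pixels']).max(-1)>40).astype(np.uint8)*255;cv2.imwrite(f'pics/d{n}.png',np.hstack([d[:,:,None].repeat(3,2)//2+q['pixels'][:,:,::-1]//2]))
st=r.read_state();print(st['t'],st['force'])"
```

```text
rib 128 [-6.08090939e-03 -3.01142843e+01  4.00767316e+01]
rib off bar deg 0.12320425591286119
disc tilt [0.00022547 0.00048762] 0.13766126512299043
scene 53 [ 0.5739 -0.0858  0.0761] [0.08813114 0.08862088 0.08953696 0.09055034]
side 40 [ 0.5692 -0.081   0.0782] [0.08929616 0.08935062 0.09134741 0.0923421 ]
18.475 [0.1247181  4.24762451 5.5779166 ]
```

View pics/dscene.png

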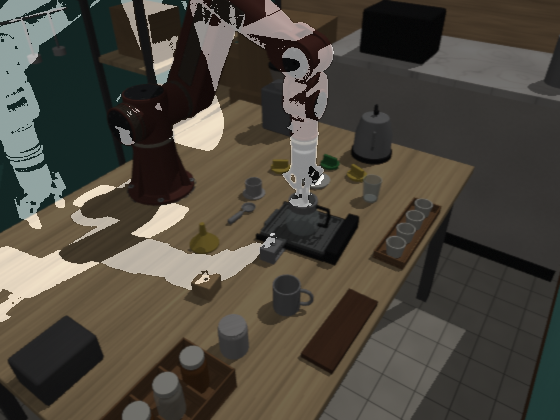

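```bash
python3 -c "
from bench import r
print(r.hand_in()); s=r.read_state(); print(s['t'],s['position'],s['force'],s['grip_width'])"
```

```text
the job is handed in; nothing more can be done
None
the job is handed in; nothing more can be done
```

I handed the job in at about 18.5 s of the 64 s allowed. The pin is home, and the lid is in the collar, turned half-way and still gripped. `hand_in` gave no verdict, so what follows is from my own checks.

**Last checks**
- **Pin:** after release, the wrist depth put the knob top at 86.7 mm, against 86 mm expected with the flange on the tab. The knob was about 1 mm from the hole. The final scene and side views still showed it home.
- **Tray:** I did not measure its position. The final pictures show no visible change.
- **Lid:** the disc is flat (tilt below 0.001 rad), its top is at 137.7 mm against 137 mm expected, and it is about 1.3 mm off the collar axis.
- **Half-way turn:** the bar is 0.1° off the rib, which puts the ring at about 0.70 rad. I turned about 44° in all, so it never came near the lock click.
- **Grip:** the fingers were holding the lid at 80 N, with about 6 N upward and 4 N sideways at the wrist.
- **Bystanders:** in the scene view only the arm, its shadow, the pin and the lid changed from the first picture. I did not measure the bystanders one by one.

**What failed or disagreed**
- **First pin grasp:** it closed above the knob without touching it. The fingertips stand about 35 mm behind the reported tool point, not at it as the interface text says. I measured that offset and used it from then on.
- **Grip opening:** it read 12–14 mm on objects 14–16 mm wide, a small offset in the reading.
- **Depth heights:** the scene and side cameras read about 2–6 mm high on the knob top, so I relied on the wrist camera there.

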